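# Snap the retaining clip onto the shaker's tray pin

### The arm

A 6-joint arm with a two-finger parallel gripper is mounted at the origin on a cart in front of the work surface, level with it; the furniture and walls round the work are solid. World frame = base frame: x ahead of the robot, y to its left, z up, the work surface at z = 0. Lengths are in m, angles in rad, forces in N, time in s.
With the tool pointing down it reaches from about 0.375 to 0.9 m from the base axis. Payload 3.1 kg.
Tool frame: the origin (TCP) lies midway between the tips of the shut fingers; the grasp point (between the pads) lies pinch_z behind it (pinch_z is the distance from the TCP to the grasp point, in m); y points along the fingers, z is the direction in which the jaws open and shut, and the axes are right-handed (so a half turn about y gives the same grasp; the last joint's range is limited). The gripper opens to 87 mm and grips with 3 to 60 N. Pads are 19 mm wide; open, the fingers measure 117 mm over their backs; the gripper's body (75 mm by 190 mm) begins 51 mm behind the grasp point.
Start: joints at [0.982, 0.527, 1.433, -0, 1.181, -0.178], TCP at [0.25, 0.573, 0.223] pointing down, gripper open.
Joint ranges: [-3.08, 3.08], [-0.75, 2.2], [0.22, 2.44], [-1.43, 4.57], [0, 2.65], [-2.85, 2.85]. Speed limits (rad/s): [2.79, 2.79, 3.14, 3.14, 3.14, 3.14].

### API

Orientations are given as a unit quaternion [x, y, z, w].
In Python, from rig import get_obs, camera, hand_in, pinch_z gives the robot as it stands. The module is installed in compiled form; this text tells all that it offers.
- The arm moves only by the tool arm_command, never from a script. Its argument "plan" is a list of rows, each a list of 2 entries, a list of its own where there are three numbers: the shift along the world's x, y, z in units of 25 mm (1.0 is 25 mm), then the turn about the world's z in units of 5 degrees (1.0 is 5 degrees). A call has 1 to 5 rows; each row is the pose to reach, as a shift and turn from the pose commanded when the call began; what a row does not reach only later rows make up. A row lasts 1/10 s, in which the tool goes at most 50 mm and 8.59 degrees, less where a joint would pass 70% of its speed; a pose out of reach is approached as far as the arm can. A call with a gripper value outside its range is refused whole. "fingers" is the opening, from -1 (shut) to 1 (fully open), set as the call begins (left out, the last holds). The fingers move at their own pace and stop on an object; "force" is the grip in N (left out, the last holds). Time passes only in rows, so rows that repeat a pose let the fingers close. It gives the time, the measured TCP pose, the force and the opening at its end, in the units of the state.
- get_obs(): the state, without advancing time (a new reading comes with each control period).
- camera(name): name is "side" or "top"; returns a dict with "pixels" (400x640x3 uint8, red, green, blue), "camera_matrix" (3x3 intrinsics, pixels), "R" (3x3) and "t" (3): a world point X has camera coordinates R X + t. Camera axes: x right, y down, z forward; pixel columns grow to the right and rows downward; lengths in m; the calibration is good to about 2 mm. A picture is of the moment at which its call begins. There is no depth.
- hand_in(): hands the job in, once; it reports no verdict.
The state is a dict: "time": time; "q": joint angles; "joint_velocities": joint speeds; "joint_torque": joint torques, N m; "position": TCP position; "tool_rot": TCP orientation; "ft_force": force on the tool from outside, world axes, zero at the start; "moment": the same for the moment, N m; "grip_width": finger opening in m.
Only numpy, scipy, OpenCV 4.12 (cv2) and the standard library are available. Lean on these libraries where they do the work, as an engineer would, in place of code of your own. Each camera call takes 0.05 s, during which the arm holds its last target.

### The job

The shaker's tray is back on after cleaning: take the fork tool off its rest and push the split clip with it along its guide into the groove of the tray pin until you feel it snap fully home. Push gently - the tray first rolls ahead to the end of its stroke, and the clip is spoilt by more than 18 N, so ease off once it is home - and do not touch the clip with the fingers. Then lay the fork tool back on its rest and let go, leaving everything else where it stands.

Things in the scene. Friction and masses are not known exactly. Their poses are not given: they have to be found in the camera images.
- fork_grip (a point): Fork tool, about 0.12 kg: black flat-sided handle 96 long, 18 wide, 22 high (mm), then a steel shank and a flat forked blade. This point is the handle's centre, half-way up; +x points along the tool to the fork, z is up as it lies on its rest. Centre of mass about 25 mm ahead. Handle ends 48 mm ahead (steel collar to 52), then the 10 mm wide shank, then the blade.
- fork_notch (a point): Fork blade: this point is the middle of the notch floor between the two tines, half-way through the blade; 96 mm ahead of (+x) and 2 mm below the handle's centre. Axes as fork_grip. Blade 34 mm wide and 5 thick (the shank is not lower than 2 mm above its underside); notch 22 wide, tines 6 wide, 8.5 mm long.
- rest_seat (a point): Rest of the fork tool: grey strip 112 x 52 x 6 mm with two notched posts 42 mm either side of its middle; between them 76 mm are clear for grasping the handle across its width. Notches 24 mm wide, floors 34 mm above the cabinet top, flared sides to 49 mm. This point is the handle centre's place when the tool lies in both, 45 mm above the cabinet top. +x along the tool, fork end.
- clip_center (a point): Split clip of black plastic, 5 mm thick, C-shaped, 33 wide, 35 long, flat on the tray's pad between the guide rails, mouth to the pin. This point: middle of its round opening, half-way up. +x points out of the mouth. Two springy arms with rounded tips 13 mm apart must spread over the 18 mm groove; the tips meet it about 14 mm before home. Home: this point on the pin's axis.
- clip_tail (a point): Middle of the flat back of the clip's tail, half-way up: here the fork pushes. 25 mm behind (-x) the clip's centre; tail 18 mm wide, straight for 9 mm, fits between the tines. To push the clip on takes a peak of about 6 to 12 N; then the force falls off and it jumps the last 4 mm home by itself; pushed on there it bottoms hard. More than 18 N spoils it.
- pin_groove (a point): Groove, 18 mm diameter, of the upright steel pin amid the shaker's tray: this point is on the pin's axis at the height of the seated clip's middle. +x: the way the clip goes on and the tray runs. Groove 7.5 mm high; pin head 24 mm diameter to 18 mm above. The tray runs freely (1.5 N) until rubber buffers (about 8 N/mm) stop it; the run left ahead is unknown, 4 to 36 mm.
- pad_front (a point): Front edge, 52 mm before (-x) the pin, of the flat pad on which the clip lies; this point is at the height of the pad's face, 2.5 mm below pin_groove. Pad 52 mm wide; two guide rails on it, 4 mm high, 42 mm apart inside, flared at the front. Tray edge 6 mm before this point and 5 mm lower; the housing reaches up to 41 mm before it (its knob 15 mm more), 12 mm or more lower.
- oil: small amber oil bottle, 28 x 28 x 57 mm, bystander; origin at the centre of its underside
- pot: specimen pot with screw cap, 50 x 50 x 55 mm, bystander; origin at the centre of its underside
- timer: flat bench timer, 62 x 64 x 19 mm, bystander; origin at the centre of its underside
- marker: laboratory marker lying flat, 13 x 132 x 14 mm, bystander; origin at the centre of its underside
There are look-alikes about, which are no part of the job. What is meant by the part that bears rest_seat is not blue, and is the larger of those in its own colour.

How it is judged:
On the way, in this order (a step that is already met when the one before it is completed fails the run):
1. the fork tool is lifted off its rest (height (world z) of fork_grip above 0.06 m), for 0.2 s.
2. with the fork tool in hand, the clip is snapped into the groove: its centre within 2 mm of the pin's axis, flat and at the groove's height (horizontal distance between clip_center and pin_groove below 0.002 m and z of clip_center in the frame of pin_groove between -0.003 and 0.003 m and angle between the z axis of clip_center and the z axis of pin_groove, either way round below 0.12 rad and height (world z) of fork_grip above 0.06 m), for 0.2 s.
At the end, for the whole second after the job is handed in: The clip sits in the groove (its centre within 2 mm of the pin's axis, within 3 mm of the groove's mid-height, flat within 0.12 rad); the fork tool lies still in both notches of its rest (handle centre within 20 mm of the seat point, within 5 mm of its height, along it within 0.2 rad) (horizontal distance between clip_center and pin_groove below 0.002 m and z of clip_center in the frame of pin_groove between -0.003 and 0.003 m and angle between the z axis of clip_center and the z axis of pin_groove, either way round below 0.12 rad and horizontal distance between fork_grip and rest_seat below 0.02 m and z of fork_grip in the frame of rest_seat between -0.005 and 0.005 m and angle between the x axis of fork_grip and the x axis of rest_seat, either way round below 0.2 rad and linear speed of each of fork_tool, clip below 0.02 m/s); the robot touches nothing.
It fails at once if the fork presses on the clip with more than 18 N (contact force between fork_tool and clip above 18 N).
It fails at once if the fork tool presses on the shaker or its tray with more than 18 N (contact force between fork_tool and shaker above 18 N or contact force between fork_tool and shaker_tray above 18 N).
It fails at once if the clip is touched by the fingers or the arm (contact force between any of the fingers, the arm and clip above 0.3 N).
It fails at once if a bystander is moved by more than 20 mm (distance of any of oil, pot, timer, marker from where it was at the start of the episode above 0.02 m).
It also fails if it takes over 61 s, if anything falls off the work surface, if the arm or the gripper's body presses on something with over 40 N, if the wrist force passes 120 N, or if a joint passes its speed limit or range.

## Working session

There is one attempt and no reset: what is moved stays moved. The work goes in short steps, Python scripts to look and compute and a tool call to move; the robot and the scene stay as the last step left them, time stands still between calls to the robot, and variables do not carry over. Pictures are saved under pics/ and viewed, and the job is handed in when it is done.

Besides the shell and the picture viewer there is one more tool, called after ">>>" by a JSON object that holds its "method" and its "body", one argument or row to a line. arm_command: Moves the arm, as the interface text tells. Its arguments: {"type":"object","properties":{"plan":{"type":"array"},"fingers":{"type":"number"},"force":{"type":"number"}},"required":["plan"]}

```bash
mkdir -p pics
python3 - <<'E'
from rig import get_obs,camera,pinch_z
import cv2,numpy as np
print(pinch_z,get_obs())
for n in("side","top"):
    c=camera(n);cv2.imwrite(f"pics/{n}0.png",c["pixels"][:,:,::-1]);print(n,c["camera_matrix"].tolist(),c["R"].round(4).tolist(),c["t"].round(4).tolist())
E
```

```text
0.0187 {'time': 0.0, 'q': array([ 9.81522958e-01,  5.28490016e-01,  1.43388706e+00, -3.07235578e-05,
        1.18139903e+00, -1.78465370e-01]), 'joint_velocities': array([ 0.0001882 , -0.00049458,  0.0006907 ,  0.00165967, -0.00022798,
       -0.00063325]), 'joint_torque': array([-1.38964402e-03, -4.40049469e+01, -1.76588380e+01,  6.31736079e-02,
        5.82755136e-02, -1.60898462e-04]), 'position': array([0.24914343, 0.57240006, 0.22156184]), 'tool_rot': array([ 0.69296243, -0.14449906,  0.14393947, -0.69152334]), 'ft_force': array([-0.24917021, -0.20820427, -0.65348524]), 'moment': array([-0.0259319 , -0.05921421,  0.00369179]), 'grip_width': 0.08688630191520111}
side [[468.07059077347225, 0.0, 310.3817299219315], [0.0, 468.07059077347225, 200.29368727845596], [0.0, 0.0, 1.0]] [[0.9635, -0.2672, -0.0183], [-0.1846, -0.613, -0.7682], [0.194, 0.7435, -0.6399]] [-0.4991, 0.1763, 1.447]
top [[434.9539732915261, 0.0, 320.93367783160676], [0.0, 434.9539732915261, 193.9685857193287], [0.0, 0.0, 1.0]] [[0.0156, -0.9998, -0.0097], [-0.9977, -0.0149, -0.066], [0.0658, 0.0107, -0.9978]] [0.0441, 0.5235, 1.1301]
```

View pics/side0.png

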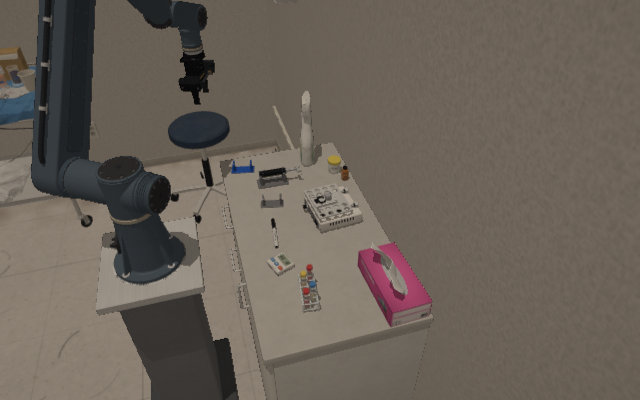

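View pics/top0.png

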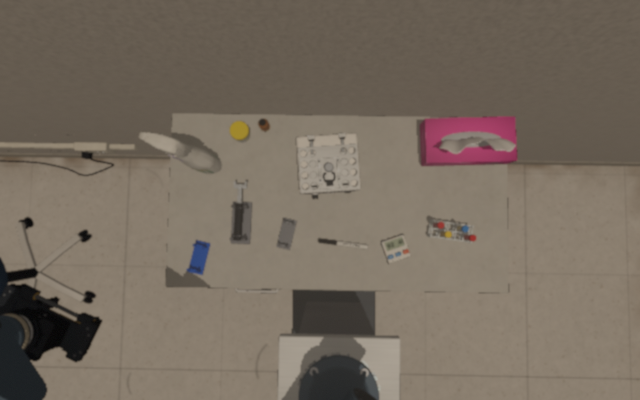

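Candidates for the rest: the grey strip with the tool at top (241,222), a smaller grey strip without a tool at (287,233), and a blue one at (199,257). The larger grey one at (241,222) fits the description. I'll check it in close crops.

Run:
```python
import cv2,numpy as np
s=cv2.imread("pics/side0.png");t=cv2.imread("pics/top0.png")
def cr(im,x,y,w,h,k): return cv2.resize(im[y:y+h,x:x+w],None,fx=k,fy=k,interpolation=cv2.INTER_CUBIC)
cv2.imwrite("pics/c1.png",cr(t,220,165,80,85,7))
cv2.imwrite("pics/c2.png",cr(t,290,125,76,76,8))
cv2.imwrite("pics/c3.png",cr(s,225,150,100,70,8))
cv2.imwrite("pics/c4.png",cr(s,295,175,75,60,10))
```

```text
(no output)
```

View pics/c1.png

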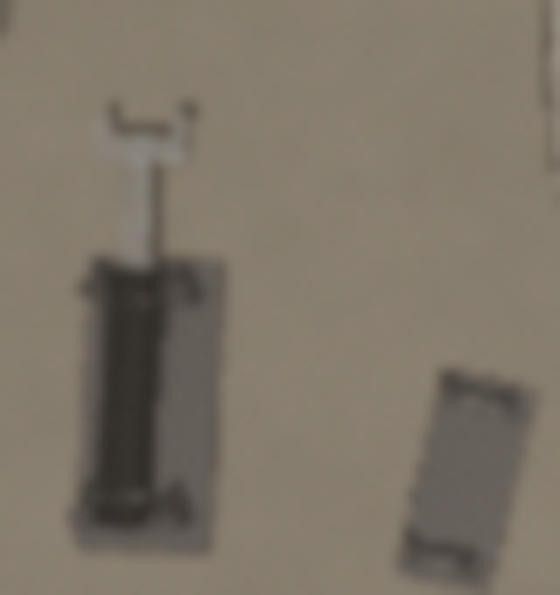

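View pics/c2.png

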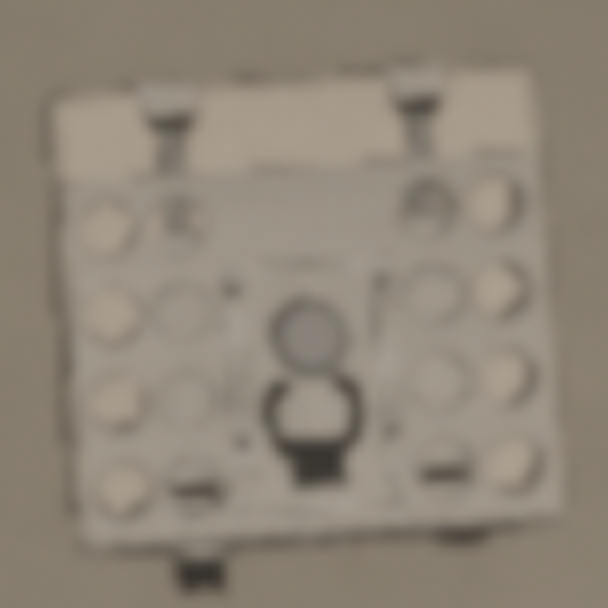

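View pics/c3.png

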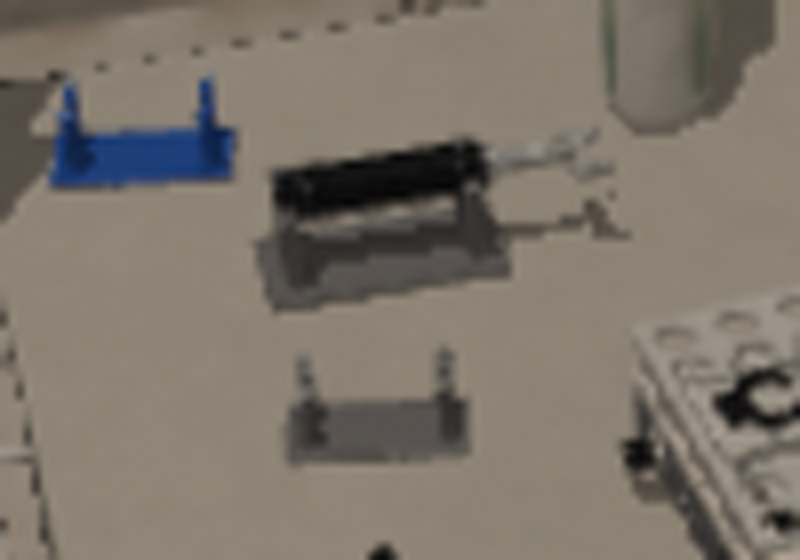

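View pics/c4.png

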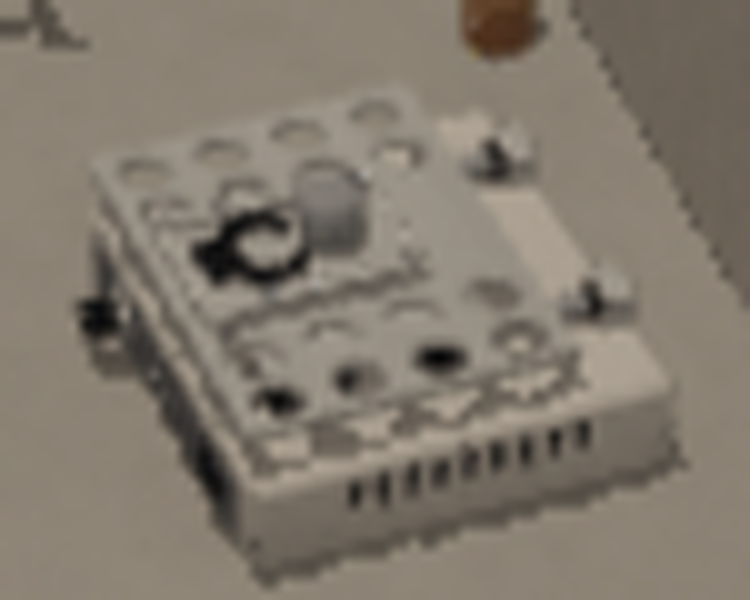

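```bash
cat > h.py <<'E'
import numpy as np,cv2
from rig import camera,get_obs,pinch_z
def center(c): return -c["R"].T@c["t"]
def ray(c,u,v):
    d=c["R"].T@np.linalg.solve(c["camera_matrix"],[u,v,1.]);return center(c),d/np.linalg.norm(d)
def onplane(c,u,v,z):
    o,d=ray(c,u,v);return o+d*(z-o[2])/d[2]
def tri(c1,p1,c2,p2):
    (a,d),(b,e)=ray(c1,*p1),ray(c2,*p2)
    s=np.linalg.lstsq(np.c_[d,-e],b-a,rcond=None)[0];P=a+d*s[0];Q=b+e*s[1];return (P+Q)/2,np.linalg.norm(P-Q)
def proj(c,X):
    p=c["camera_matrix"]@(c["R"]@np.asarray(X)+c["t"]);return p[:2]/p[2]
def blobs(c,box,f,mina=6):
    x0,y0,x1,y1=box;im=c["pixels"][y0:y1,x0:x1].astype(int)
    m=f(im).astype(np.uint8);n,l,st,ce=cv2.connectedComponentsWithStats(m)
    return [(st[i,4],ce[i]+[x0,y0],np.argwhere(l==i)[:,::-1]+[x0,y0]) for i in range(1,n) if st[i,4]>=mina]
E
python3 - <<'E'
from h import *
T,S=camera("top"),camera("side")
print("cams",center(T).round(3),center(S).round(3))
g=lambda c,b,th:blobs(c,b,lambda im:im.max(2)<th)
for n,c,b,th in(("T",T,(225,195,260,248),75),("S",S,(250,160,292,190),50),("T",T,(318,165,340,190),85),("S",S,(312,192,335,208),60)):
    for a,ce,p in g(c,b,th):
        r=cv2.minAreaRect(p.astype(np.float32));print(n,a,ce.round(2),[np.round(x,2) for x in r])
np.set_printoptions(linewidth=250)
print(T["pixels"][165:192,316:344].mean(2).astype(int))
print(S["pixels"][190:208,308:334].mean(2).astype(int))
E
```

```text
cams [0.447 0.04  1.163] [ 0.233 -1.101  1.052]
T 344 [238.45 221.4 ] [array([239.49, 221.44]), array([14.12, 37.26]), np.float64(1.79)]
S 149 [272.24 172.01] [array([272.01, 172.06]), array([ 6.33, 26.3 ]), np.float64(82.87)]
T 30 [328.87 181.73] [array([328.5, 182. ]), array([4., 7.]), np.float64(90.0)]
S 32 [318.75 199.47] [array([320., 199.]), array([10.,  6.]), np.float64(0.0)]
[[140 140 146 152 152 148 143 126 106 110 121 127 128 128 127 124 122 133 143 143 131 133 142 145 145 144 143 142]
 [143 143 148 153 152 148 143 124 106 115 126 129 129 129 129 126 121 128 140 142 132 136 145 147 146 146 145 144]
 [147 148 150 152 150 148 143 127 109 115 126 129 129 129 129 126 120 125 139 143 137 140 148 148 146 146 146 145]
 [149 148 148 148 146 145 145 135 117 114 123 127 129 129 128 124 119 127 140 145 142 145 151 150 147 146 145 144]
 [148 146 144 144 143 143 146 142 126 111 116 124 126 127 124 119 120 134 143 147 147 149 153 152 148 146 145 146]
 [147 146 142 142 142 142 147 146 135 119 112 113 116 117 114 113 122 136 145 148 149 152 154 152 149 146 147 149]
 [144 145 139 138 139 14
[... 3618 characters left out ...]
  84 106  79  74  20  64 145 141 144 144 143 133 142 139]
 [123  96 121 144 130 146 143  98  26  33  57  41  19  21  26  47  77  97 147 132 143 139 141 144 124 102]
 [137 107 102 141 143 125 149 141  81  92 122 101  77  60  77 112 143 141 154 145 127 103  89  92  93  96]
 [120 146 110 120 143 130 152 145 145 146 146 146 140 108 119 144 128 104  93 105 100  99 106 104 105 122]
 [ 84 136 144  98 140 141 108 142 145 145 144 139 130 111  94  96  93  93 105 107 124 124 143 143 142 133]
 [ 62 106 140  95 119 138 122 125 140 136 114  92  99  97 108 109 108 124 139 136 136 138 141 143 141 126]
 [ 65  83 124 106  93 119 141 121 115  93  90 107 106 124 143 143 145 138 108 116 106 113 131 140 143 143]]
```

Run:
```python
from h import *
np.set_printoptions(linewidth=250)
T,S=camera("top"),camera("side")
print("top rows178-, cols 230-252");a=T["pixels"][178:246,230:252].mean(2).astype(int)
for i,r in enumerate(a): print(178+i,r)
print("side rows 164-184 cols 254-304");a=S["pixels"][164:182,256:304].mean(2).astype(int)
for i,r in enumerate(a): print(164+i,r)
```

```text
top rows178-, cols 230-252
178 [123 123 123 123 122 120 120 121 123 123 123 123 123 123 122 120 119 119 121 123 123 123]
179 [123 123 123 123 121 113 109 115 122 123 123 123 123 123 121 114 107 108 115 122 123 123]
180 [123 123 123 123 120 106  97 109 121 123 124 124 123 124 119 109  95  95 109 120 123 123]
181 [124 124 124 124 122 108  96 105 117 120 120 120 120 120 120 113 103  98 110 120 123 123]
182 [124 124 125 127 127 115  97  97 104 106 106 106 106 107 113 117 111 107 115 122 123 123]
183 [125 124 125 129 129 119 103  94  95  96  97  95  93  96 107 116 112 112 119 123 123 122]
184 [124 124 125 127 129 124 116 111 111 114 115 110 104 105 112 117 109 111 120 122 123 123]
185 [124 124 124 126 128 127 125 125 125 128 128 124 120 120 122 121 111 111 120 123 123 123]
186 [124 124 124 126 127 128 128 128 129 130 131 127 126 127 128 126 116 114 121 123 123 123]
187 [124 123 124 125 126 127 126 127 130 132 131 123 122 127 130 129 121 117 121 123 122 122]
188 [124 124 124 125 125 124 124 123 127 130 129 115 108 117 123 124 121 121 122 123 123 122]
189 [124 124 125 124 124 124 122 121 12
[... 8213 characters left out ...]
7  47  48  48  48  47  53  53  51  49  63  76  77  76  77  79  92  92  92  93  99 126  77  77  84 121 122]
179 [127 123 103  77  53  52  50  53  77  77  77  77  77  75  47  48  48  48  47  48  48  47  47  49  46  48  48  53  53  52  51  69  78  91  91  92  98 130 129 129 129 130 127  92  92  92  92  97]
180 [112  85  82  74  54  51  51  46  47  48  47  47  48  48  47  48  48  47  47  48  48  47  48  57  58  58  56  52  52  54  53  80  89 128 128 128 129 129 129 130 129 129 129 128 129 128 128 128]
181 [127  87  82  80  53  54  53  47  47  49  48  47  48  46  50  57  58  56  57  58  57  57  61  83  83  83  82  67  55  57  57  63 100 129 130 129 129 129 129 130 129 129 128 128 128 129 129 128]
```

Run:
```python
from h import *
T,S=camera("top"),camera("side")
G=lambda c:c["pixels"].astype(float).mean(2)
s=G(S);t=G(T)
def cross(prof,th,dec):
    for i in range(len(prof)-1):
        a,b=prof[i],prof[i+1]
        if dec and a>=th>b or (not dec) and a<=th<b: return i+(a-th)/(a-b)
pts=[]
for c in range(261,280):
    r=cross(s[163:175,c],74,True)
    if r is not None: pts.append(onplane(S,c,163+r,0.056))
pts=np.array(pts);print("handle far top edge line",np.polyfit(pts[:,0],pts[:,1],1),pts[[0,-1]].round(4))
k,b=np.polyfit(pts[:,0],pts[:,1],1);print("yaw deg",np.degrees(np.arctan(k)), "res",np.std(pts[:,1]-k*pts[:,0]-b))
# top: handle left edge & right edge
for nm,lo,dec,z in(("left",230,True,.056),("right",238,False,.056)):
    P=[]
    for r in range(209,232):
        q=cross(t[r,lo:lo+9],68,dec)
        P.append(onplane(T,lo+q,r,z))
    P=np.array(P);k2,b2=np.polyfit(P[:,0],P[:,1],1);print(nm,np.degrees(np.arctan(k2)),"y at x=.38",k2*.38+b2)
print("y far edge at .38",k*.38+b)
# rear end / front end
for r,c in((239.5,237),(203,239)): print("end top", onplane(T,c,r,.056).round(4))
print("notch floor", onplane(T,239.5,183,.043).round(4), onplane(T,239.5,181.7,.043).round(4))
for c,r in((258.6,173.5),(285,170)): print("end side", onplane(S,c,r,.045).round(4))
# plate outline: 112 x52, top z=.006
for r,c in((200.8,247),(243.5,240)): print("plate end",onplane(T,c,r,.006).round(4))
for r in(212,225): 
   q=cross(t[r,246:254],108,False)
   print("plate right",r,q,onplane(T,246+(q or 0),r,.006).round(4))
print("tail tri",tri(T,(328.9,184.5),S,(315.3,199.6)))
```

```text
handle far top edge line [-0.02506195  0.27968034] [[0.4087 0.2693 0.056 ]
 [0.4751 0.2684 0.056 ]]
yaw deg -1.4356434874722892 res 0.0005519272487799321
left -1.3149403879663788 y at x=.38 0.27338316106775196
right -3.61943565209827 y at x=.38 0.2552686105456031
y far edge at .38 0.27015679933896225
end top [0.4013 0.2628 0.056 ]
end top [0.494  0.2603 0.056 ]
notch floor [0.5464 0.2631 0.043 ] [0.5497 0.2632 0.043 ]
end side [0.3989 0.2695 0.045 ]
end side [0.4955 0.2625 0.045 ]
plate end [0.5023 0.2491 0.006 ]
plate end [0.3888 0.2646 0.006 ]
plate right 212 5.564102564102564 [0.4727 0.2361 0.006 ]
plate right 225 5.136363636363637 [0.4381 0.2363 0.006 ]
tail tri (array([0.54393228, 0.03169903, 0.07627053]), np.float64(0.001998977560240679))
```

Run:
```python
from rig import get_obs
from scipy.spatial.transform import Rotation as R
import numpy as np
o=get_obs();M=R.from_quat(o["tool_rot"]).as_matrix();print(M.round(3));jz=M[:,2]
print("jaw heading",np.degrees(np.arctan2(jz[1],jz[0])))
yaw=-1.7
for k in(90,-90): print("turn units",((yaw+k-np.degrees(np.arctan2(jz[1],jz[0]))+180)%360-180)/5)
print("shift units",(np.array([.4575,.2603,.13])-o["position"])/.025)
```

```text
[[ 0.917 -0.     0.399]
 [-0.399 -0.     0.917]
 [-0.    -1.    -0.   ]]
jaw heading 66.46452185325565
turn units 4.36709562934887
turn units -31.63290437065113
shift units [  8.32019522 -12.50406219  -3.69620864]
```

>>> {"method": "arm_command", "body": {
  "plan": [
    [[1.0,-1.6,0],1.4],
    [[2.0,-3.2,0],2.9],
    [[3.1,-4.7,0],4.4],
    [[4.1,-6.3,0],4.4],
    [[5.2,-7.8,0],4.4]
  ],
  "fingers": 1,
  "force": 40
}}

```text
time: 0.9
position: [0.38, 0.3763, 0.2227]
tool_rot: [0.707, -0.009, 0.009, -0.707]
ft_force: [-0.1, 1.3, -0.1]
grip_width: 0.0873
```

>>> {"method": "arm_command", "body": {
  "plan": [
    [[1.0,-1.6,-0.6],0],
    [[2.1,-3.1,-1.2],0],
    [[3.1,-4.7,-2.4],0],
    [[3.1,-4.7,-3.7],0],
    [[3.1,-4.7,-3.7],0]
  ]
}}

```text
time: 1.4
position: [0.455, 0.258, 0.1266]
tool_rot: [0.708, -0.014, 0.008, -0.706]
ft_force: [-0.7, 0.4, -0.4]
grip_width: 0.087
```

Run:
```python
from h import *
from scipy.spatial.transform import Rotation as R
o=get_obs();jz=R.from_quat(o["tool_rot"]).as_matrix()[:,2]
print(o["time"],o["position"],"jaw",np.degrees(np.arctan2(jz[1],jz[0])),o["ft_force"],o["grip_width"])
T,S=camera("top"),camera("side")
a=cv2.resize(T["pixels"][160:260,190:350,::-1],None,fx=4,fy=4,interpolation=3)
b=cv2.resize(S["pixels"][120:230,220:380,::-1],None,fx=4,fy=4,interpolation=3)
cv2.imwrite("pics/t1.png",a);cv2.imwrite("pics/s1.png",b)
```

```text
1.4 [0.45502645 0.25797911 0.12661827] jaw 88.26049479475587 [-0.69443248  0.38359868 -0.38676838] 0.08704372348215049
```

View pics/t1.png

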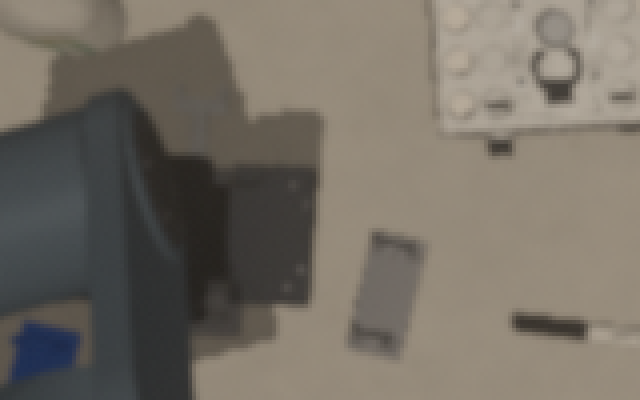

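View pics/s1.png

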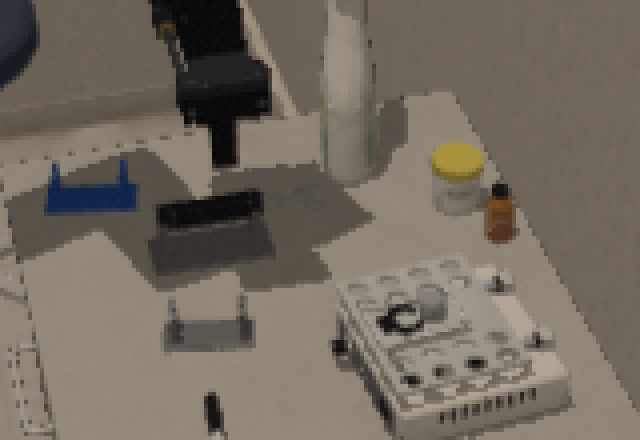

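The side view shows the fingers at crop (223,150) standing over the handle at (210,210), with nothing else in their path. I'll go down now.

>>> {"method": "arm_command", "body": {
  "plan": [
    [[0.1,0.1,-1.4],0],
    [[0.1,0.1,-2.6],0],
    [[0.1,0.1,-3.4],0],
    [[0.1,0.1,-3.78],0],
    [[0.1,0.1,-3.78],0]
  ]
}}

```text
time: 2.0
position: [0.4595, 0.2641, 0.036]
tool_rot: [-0.707, 0.009, -0.009, 0.707]
ft_force: [0.0, -0.3, -0.3]
grip_width: 0.087
```

>>> {"method": "arm_command", "body": {
  "plan": [
    [[0,0,0],0],
    [[0,0,0],0],
    [[0,0,0],0],
    [[0,0,0],0],
    [[0,0,0],0]
  ],
  "fingers": -1
}}

```text
time: 2.5
position: [0.4598, 0.263, 0.036]
tool_rot: [-0.707, 0.009, -0.01, 0.707]
ft_force: [0.0, -0.6, -0.2]
grip_width: 0.0545
```

>>> {"method": "arm_command", "body": {
  "plan": [
    [[0,-0.1,-0.16],0],
    [[0,-0.1,-0.16],0],
    [[0,-0.1,-0.16],0],
    [[0,-0.1,-0.16],0],
    [[0,-0.1,-0.16],0]
  ]
}}

```text
time: 3.0
position: [0.4597, 0.2625, 0.0316]
tool_rot: [-0.706, 0.01, -0.011, 0.708]
ft_force: [-0.8, 8.3, -2.2]
grip_width: 0.0181
```

>>> {"method": "arm_command", "body": {
  "plan": [
    [[0,0,0],0],
    [[0,0,0],0],
    [[0,0,0],0],
    [[0,0,0],0]
  ]
}}

```text
time: 3.4
position: [0.4597, 0.2626, 0.0315]
tool_rot: [-0.706, 0.01, -0.01, 0.708]
ft_force: [-0.9, 8.4, -2.0]
grip_width: 0.0172
```

>>> {"method": "arm_command", "body": {
  "plan": [
    [[0,0.06,0.2],0],
    [[0,0.06,0.8],0],
    [[0,0.06,1.8],0],
    [[0,0.06,3.0],0],
    [[0,0.06,3.6],0]
  ]
}}

```text
time: 3.9
position: [0.4603, 0.2621, 0.1236]
tool_rot: [-0.707, 0.008, -0.01, 0.707]
ft_force: [0.3, 0.9, -0.7]
grip_width: 0.0178
```

>>> {"method": "arm_command", "body": {
  "plan": [
    [[0,-1.0,0],0],
    [[0,-2.6,0],0],
    [[0,-3.5,0],0],
    [[0,-3.5,0],0],
    [[0,-3.5,0],0]
  ]
}}

```text
time: 4.4
position: [0.4596, 0.1742, 0.1217]
tool_rot: [-0.707, 0.01, -0.01, 0.707]
ft_force: [-1.1, 0.3, -1.8]
grip_width: 0.0178
```

Run:
```python
from h import *
o=get_obs()
print(o["time"],o["position"],o["ft_force"],o["grip_width"])
T,S=camera("top"),camera("side")
a=cv2.resize(T["pixels"][120:230,210:370,::-1],None,fx=5,fy=5,interpolation=3)
b=cv2.resize(S["pixels"][120:230,220:380,::-1],None,fx=5,fy=5,interpolation=3)
cv2.imwrite("pics/t2.png",a);cv2.imwrite("pics/s2.png",b)
```

```text
4.4 [0.45959556 0.1742448  0.12167201] [-1.12926493  0.33818609 -1.78813279] 0.017761116261374384
```

View pics/t2.png

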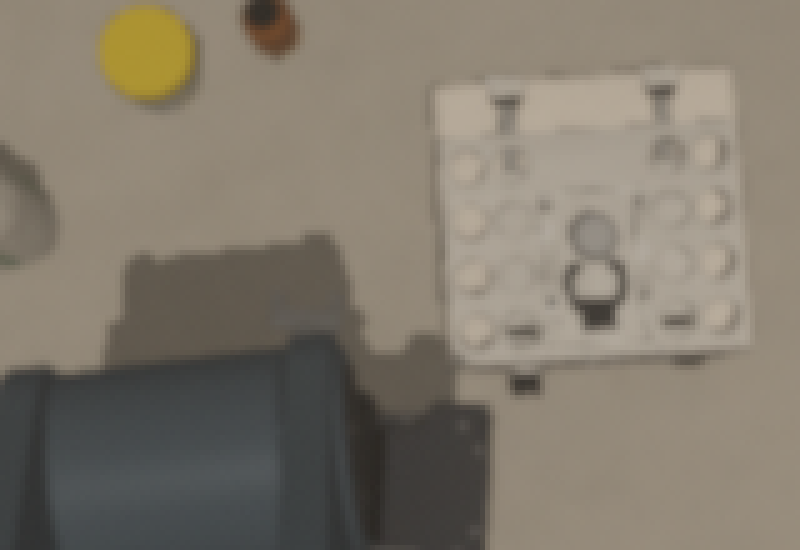

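View pics/s2.png

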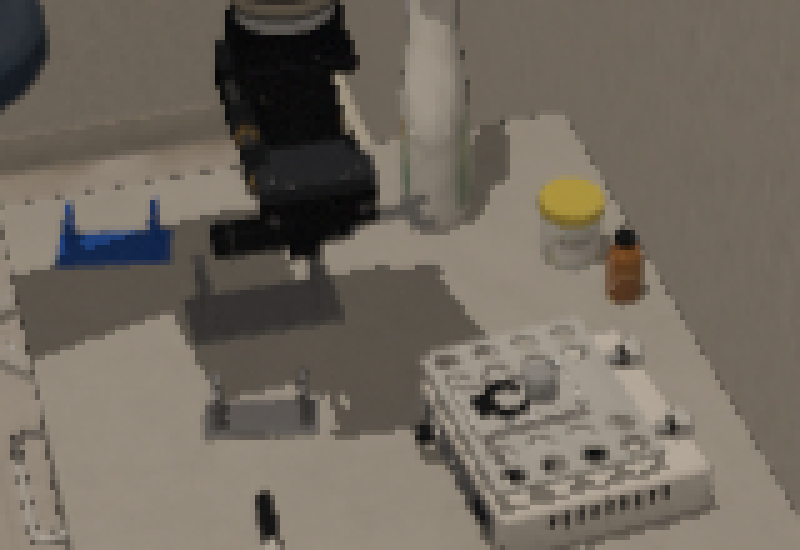

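Run:
```python
from h import *
T,S=camera("top"),camera("side")
t=cv2.GaussianBlur(T["pixels"].astype(np.float32).mean(2),(0,0),1.0)
def line(pts,z):
    P=np.array([onplane(T,u,v,z)[:2] for u,v in pts]);vx,vy,x,y=cv2.fitLine(P.astype(np.float32),cv2.DIST_HUBER,0,.01,.01).ravel()
    a=np.degrees(np.arctan2(vy,vx));r=np.abs((P-[x,y])@[-vy,vx]).mean()
    return a,r
# gradient peaks
def peak(prof,sgn):
    g=np.gradient(prof)*sgn;i=int(np.argmax(g[1:-1]))+1
    d=g[i-1]-2*g[i]+g[i+1];return i+(0.5*(g[i-1]-g[i+1])/d if abs(d)>1e-6 else 0)
L=[(295+peak(t[r,295:306],1),r) for r in range(143,186)]
Rr=[(350+peak(t[r,350:364],-1),r) for r in range(140,184)]
Fr=[(c,183+peak(t[183:198,c],-1)) for c in list(range(322,345))]
Ba=[(c,130+peak(t[130:143,c],1)) for c in list(range(320,338))]
for n,p in(("L",L),("R",Rr),("F",Fr),("B",Ba)):
    a,r=line(p,.07);print(n,a,r*1000)
# clip: centreline from soft moments of darkness
d=np.clip(115-T["pixels"].astype(float).mean(2),0,None);
for r in range(172,187):
    w=d[r,320:338];print(r,round((w*np.arange(320,338)).sum()/max(w.sum(),1e-6),2),int(w.sum()),end=" | ")
```

```text
L 4.2557325 0.44055820345363683
R 1.3682498 5.304925003074816
F -85.46713 0.19294673122587944
B -84.80171 0.14331246000965805
172 332.33 14 | 173 329.14 59 | 174 327.73 52 | 175 327.38 38 | 176 328.32 31 | 177 329.06 31 | 178 331.94 22 | 179 330.92 40 | 180 328.69 275 | 181 328.69 371 | 182 329.1 321 | 183 329.3 289 | 184 329.28 224 | 185 328.31 42 | 186 0.0 0 |
```

Run:
```python
from h import *
T,S=camera("top"),camera("side")
for s in((314.6,200.6),(314.3,200.3),(314.6,200.0)): print(tri(T,(329.3,185.1),S,s))
print("plane",[onplane(T,329.3,185.1,z).round(4) for z in(.068,.072,.076)])
print("pin head tri",tri(T,(328.5,167.0),S,(327.6,194.5)))
for c,n,bx in((T,"t",(318,158,340,194)),(S,"s",(306,184,340,212))):
    x0,y0,x1,y1=bx;cv2.imwrite(f"pics/z{n}.png",cv2.resize(c["pixels"][y0:y1,x0:x1,::-1],None,fx=18 if n=="s" else 16,fy=18 if n=="s" else 16,interpolation=0))
```

```text
(array([0.54199296, 0.03078957, 0.0733334 ]), np.float64(0.0005770766342196218))
(array([0.54145548, 0.03088273, 0.07473405]), np.float64(0.00026751788879608853))
(array([0.54189549, 0.03078627, 0.07588689]), np.float64(0.0008290404842997362))
plane [array([0.5422, 0.0308, 0.068 ]), array([0.5418, 0.0308, 0.072 ]), array([0.5415, 0.0309, 0.076 ])]
pin head tri (array([0.58657134, 0.03343132, 0.08635324]), np.float64(0.0016328339961365877))
```

View pics/zs.png

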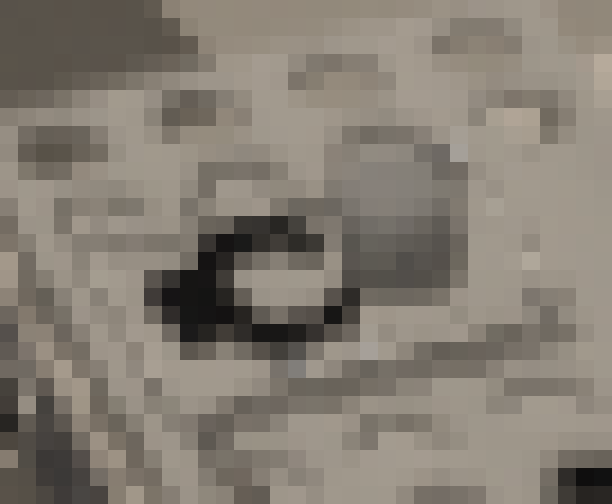

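```bash
cat >> h.py <<'E'
from scipy.spatial.transform import Rotation as Ro
def yaw():
    j=Ro.from_quat(get_obs()["tool_rot"]).as_matrix()[:,2];return np.degrees(np.arctan2(j[1],j[0]))-90
def notch(ax=.084,up=.0115):
    y=np.radians(yaw());return get_obs()["position"]+[ax*np.cos(y),ax*np.sin(y),up]
E
python3 - <<'E'
from h import *
y=yaw();print("yaw",y,"turn units",(4.6-y)/5,"notch",notch(),(np.array([.4431,.0229,.0925])-get_obs()["position"])/.025)
print(Ro.from_quat(get_obs()["tool_rot"]).as_matrix().round(3))
E
```

```text
yaw -1.4574330781375977 turn units 1.2114866156275195 notch [0.54344662 0.17315796 0.13298847] [-0.65495179 -6.09577771 -1.15953865]
[[ 1.     0.     0.025]
 [-0.025  0.     1.   ]
 [ 0.    -1.     0.   ]]
```

>>> {"method": "arm_command", "body": {
  "plan": [
    [[-0.65,-1.4,0],0.4],
    [[-0.65,-3.0,0],0.9],
    [[-0.65,-4.6,0],1.2],
    [[-0.65,-5.7,0],1.2],
    [[-0.65,-6.1,0],1.2]
  ]
}}

```text
time: 5.2
position: [0.4439, 0.0202, 0.1216]
tool_rot: [0.707, 0.027, -0.026, -0.706]
ft_force: [0.6, 0.4, -0.9]
grip_width: 0.0175
```

>>> {"method": "arm_command", "body": {
  "plan": [
    [[0,0,-0.5],0],
    [[0,0,-1.0],0],
    [[0,0,-1.0],0],
    [[0,0,-1.0],0]
  ]
}}

```text
time: 5.6
position: [0.4432, 0.0227, 0.0965]
tool_rot: [-0.706, -0.028, 0.028, 0.707]
ft_force: [0.4, 0.4, -1.0]
grip_width: 0.0178
```

Run:
```python
from h import *
o=get_obs()
print(o["time"],o["position"],yaw(),o["ft_force"],o["moment"],notch())
T,S=camera("top"),camera("side")
print("notch expected px",proj(T,notch()),proj(S,notch()))
a=cv2.resize(T["pixels"][150:210,290:370,::-1],None,fx=10,fy=10,interpolation=3)
b=cv2.resize(S["pixels"][170:225,280:350,::-1],None,fx=10,fy=10,interpolation=3)
cv2.imwrite("pics/t3.png",a);cv2.imwrite("pics/s3.png",b)
```

```text
5.6 [0.44321847 0.0227003  0.09652255] 4.522658721182992 [ 0.43442027  0.39945901 -0.97743121] [0.04635342 0.00670277 0.00069887] [0.52695691 0.02932398 0.10802255]
notch expected px [330.07596483 189.73657809] [310.13938819 193.37598133]
```

View pics/t3.png

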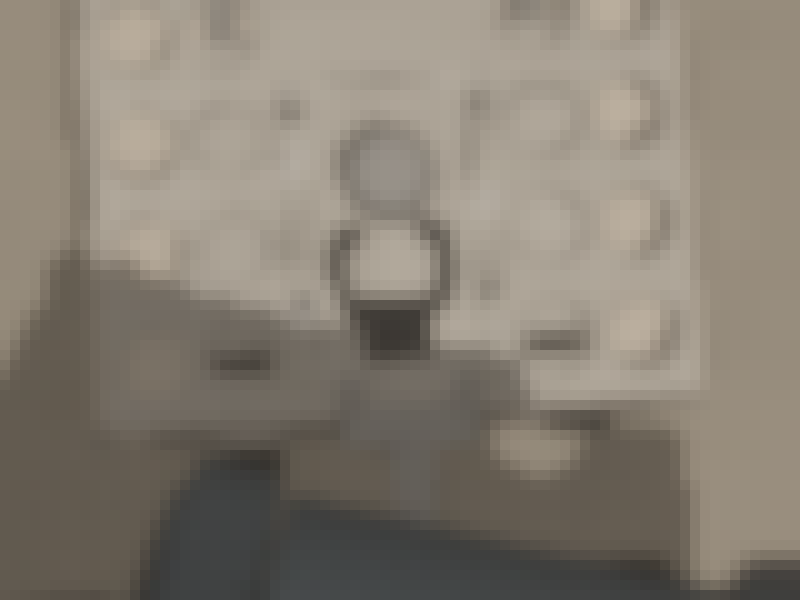

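View pics/s3.png

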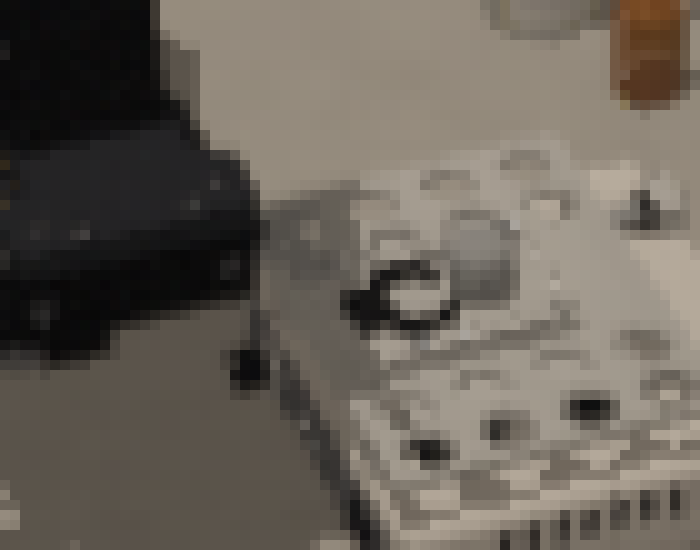

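Run:
```python
from h import *
np.set_printoptions(linewidth=250)
T=camera("top");p=T["pixels"].astype(int)
print("R-B cols 320-342");
for r in range(179,203): print(r,(p[r,320:343,0]-p[r,320:343,2]), p[r,322:341].mean(1).astype(int))
```

```text
R-B cols 320-342
179 [19 20 21 18 16 17 19 19 19 20 19 19 18 16 16 20 20 21 20 20 22 22 21] [154 130 105 116 127 130 132 133 133 130 119  98 103 139 157 151 138 143 155]
180 [16 18 20 20 16 13 13 13 13 14 13 13 13 14 18 20 22 21 20 21 21 22 21] [156 140 106  84  83  84  85  85  83  83  82  95 126 151 161 156 153 156 160]
181 [16 18 20 20 18 13  9  9  8  9  8  9 12 18 20 21 22 21 21 21 21 22 21] [151 145 118  81  62  60  59  59  58  59  78 119 150 162 164 160 160 162 162]
182 [17 18 19 19 18 14 11 10  8  8  8  8 13 20 21 22 22 21 21 20 20 21 21] [133 134 117  90  69  59  57  57  57  59  86 134 160 165 165 163 162 163 162]
183 [17 16 17 16 16 14 12 10  9  8  9  9 13 20 21 21 22 22 21 20 20 21 21] [113 114 109  96  75  60  56  56  57  58  86 133 158 162 161 160 159 162 161]
184 [16 16 15 16 16 15 12 10  9  9  9  9 12 17 19 21 20 20 20 19 21 21 20] [106 107 107 100  81  61  55  57  58  62  80 117 138 142 142 141 142 152 157]
185 [15 17 16 16 16 14 13 12 11 11 12 12 13 15 16 17 17 17 17 19 19 20 19] [106 107 107 103  88  72  68  70  75  78  84 101 113 116 117 118 120 133 141]
186 [16 15 1
[... 1755 characters left out ...]
94 93 91 88 88 89 89 89 91 94]
198 [17 17 18 17 18 18 17 18 17 15 11 10 11 14 17 18 19 18 18 19 17 19 18] [87 88 88 89 90 89 90 90 93 93 93 89 88 88 89 89 89 90 90]
199 [12 13 14 15 16 17 17 18 17 14 11 10 10 12 16 17 18 19 18 19 19 19 18] [80 83 85 87 88 88 89 90 92 94 93 89 88 89 89 89 89 90 90]
200 [ 5  5  7  8 11 12 13 15 15 13 11 10 11 12 16 18 18 18 18 18 18 18 18] [68 71 74 77 80 82 85 87 88 92 90 88 87 88 89 90 89 90 90]
201 [ 1  1  2  2  4  5  7  9 10 10  7  8  9 11 14 17 17 18 18 19 18 18 18] [63 62 65 66 68 71 74 76 78 83 85 85 85 87 89 89 90 90 90]
202 [-1 -1 -1  0  0  1  2  2  3  3  4  4  6  8 11 14 14 16 17 18 17 18 18] [64 62 62 62 62 63 63 64 66 70 72 74 76 80 83 85 88 87 89]
```

>>> {"method": "arm_command", "body": {
  "plan": [
    [[0.24,0.08,0],0],
    [[0.24,0.08,-0.5],0],
    [[0.24,0.08,-1.0],0],
    [[0.24,0.08,-1.1],0],
    [[0.24,0.08,-1.1],0]
  ]
}}

```text
time: 6.25
position: [0.4495, 0.0241, 0.069]
tool_rot: [-0.707, -0.027, 0.028, 0.707]
ft_force: [-0.2, 0.1, -0.1]
grip_width: 0.0176
```

Run:
```python
from h import *
o=get_obs()
print(o["time"],o["position"],yaw(),o["ft_force"],o["moment"],notch())
T,S=camera("top"),camera("side")
print("notch expected px",proj(T,notch()),proj(S,notch()))
a=cv2.resize(T["pixels"][160:205,300:360,::-1],None,fx=12,fy=12,interpolation=3)
b=cv2.resize(S["pixels"][175:215,290:345,::-1],None,fx=14,fy=14,interpolation=3)
cv2.imwrite("pics/t4.png",a);cv2.imwrite("pics/s4.png",b)
p=T["pixels"].astype(int)
for r in range(179,200): print(r,(p[r,320:343,0]-p[r,320:343,2]))
```

```text
6.25 [0.44948166 0.02411963 0.06896946] 4.469352723377824 [-0.17628919  0.09860607 -0.13948428] [ 0.04662652  0.05986357 -0.01284746] [0.53322623 0.0306654  0.08046946]
notch expected px [329.40466923 188.09590665] [312.00698243 199.3399747 ]
179 [18 20 21 20 16 17 19 19 20 19 20 18 17 15 16 20 21 21 19 20 21 22 21]
180 [16 19 21 20 16 13 13 14 13 13 13 13 12 15 18 20 22 22 21 21 21 22 22]
181 [15 19 20 21 18 13 10  9  9  8  8  9 12 19 20 22 22 22 21 21 21 21 22]
182 [17 19 19 19 18 14 10  9  8  9  8  9 14 20 21 22 22 21 21 20 21 21 21]
183 [16 17 17 17 16 15 12 10  9  9  9  8 14 19 21 21 21 22 20 20 21 21 21]
184 [16 16 16 15 16 15 12  9 10 10  9  9 13 17 20 20 20 20 19 19 20 20 19]
185 [17 16 16 15 15 15 14 12 11 11 13 12 14 15 16 17 16 16 17 17 18 18 18]
186 [16 16 15 14 13 14 13 14 14 14 14 14 15 15 15 13 13 15 16 16 17 17 18]
187 [16 16 16 14 13 13 14 15 16 15 15 16 16 15 14 13 12 14 16 16 15 16 17]
188 [16 15 16 14 11 12 14 14 14 14 15 14 14 14 13 12 13 14 16 15 16 15 17]
189 [16 16 15 14 11 11 12 12 12 12 12 12 13 12 11 11 12 14 15 16 16 16 16]
190 [16 16 15 14 12 11 11 11 10 11 11 11 10 11 11 11 11 14 15 16 17 17 17]
191 [16 17 16 14 12 10 11 11 11 12 10 10 10 10 11 11 12 13 16 16 17 18 18]
192 [16 15 16 14 13 12 13 13 12 10 11 10 12 13 14 14 15 16 16 17 21 23 23]
193 [16 17 16 16 15 16 15 16 14 11 10 11 12 16 17 17 18 18 18 20 24 25 26]
194 [17 19 18 18 18 18 18 17 15 11 10 11 13 17 18 19 19 19 19 20 23 26 26]
195 [17 18 19 19 18 18 19 18 15 11 10 11 13 17 19 19 19 19 19 21 24 25 27]
196 [15 16 18 17 18 18 18 18 15 12 11 11 13 16 19 18 19 19 19 20 22 23 25]
197 [10 11 12 13 15 16 16 17 15 12 10 10 13 16 18 18 19 19 18 19 20 20 22]
198 [ 2  4  5  6  8 11 12 13 12 10  9 10 12 16 18 18 19 19 18 19 19 19 19]
199 [-1  0  0  1  1  3  3  6  6  5  6  7 10 13 16 17 17 18 18 18 19 20 19]
```

View pics/t4.png

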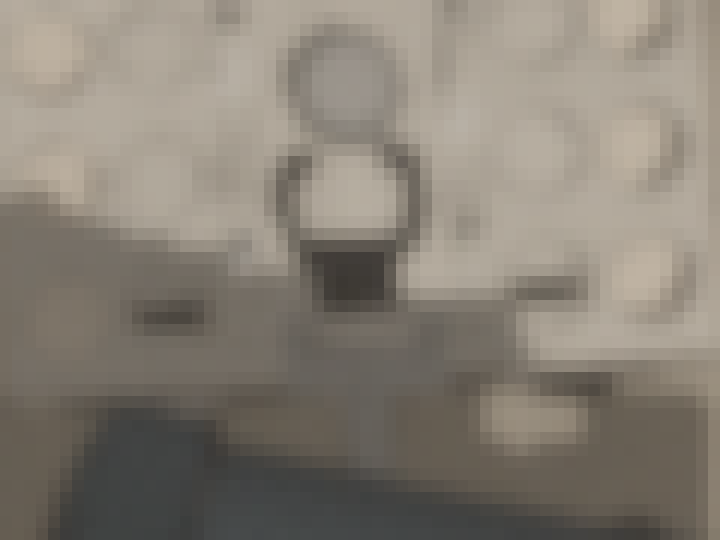

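View pics/s4.png

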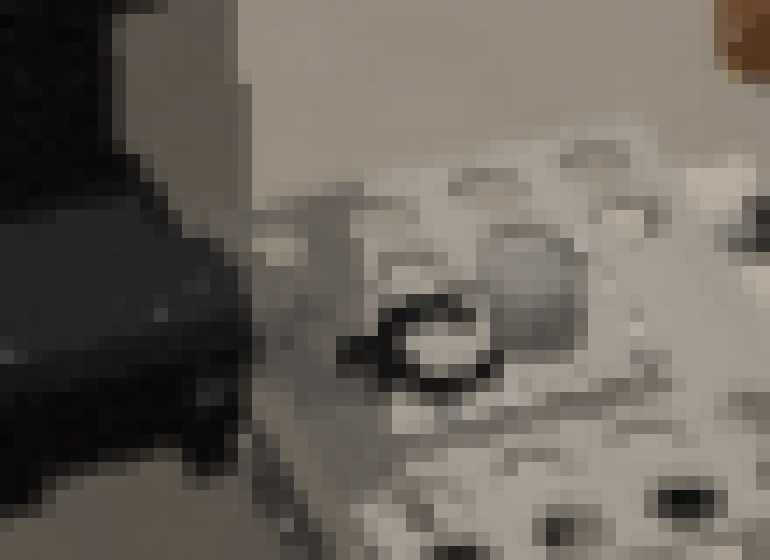

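>>> {"method": "arm_command", "body": {
  "plan": [
    [[0,0.05,-0.04],0],
    [[0,0.05,-0.08],0],
    [[0,0.05,-0.12],0],
    [[0,0.05,-0.12],0]
  ]
}}

```text
time: 6.75
position: [0.4493, 0.0252, 0.0661]
tool_rot: [0.707, 0.028, -0.028, -0.707]
ft_force: [0.4, 0.1, -0.4]
grip_width: 0.0178
```

>>> {"method": "arm_command", "body": {
  "plan": [
    [[0,0,-0.04],0],
    [[0,0,-0.04],0],
    [[0,0,-0.04],0]
  ]
}}

```text
time: 7.05
position: [0.4493, 0.0252, 0.065]
tool_rot: [-0.707, -0.027, 0.028, 0.707]
ft_force: [0.8, -0.1, -0.5]
grip_width: 0.0176
```

>>> {"method": "arm_command", "body": {
  "plan": [
    [[0,0,-0.04],0],
    [[0,0,-0.04],0],
    [[0,0,-0.04],0]
  ]
}}

```text
time: 7.35
position: [0.4493, 0.0252, 0.064]
tool_rot: [-0.707, -0.027, 0.028, 0.707]
ft_force: [-0.0, -0.7, -1.4]
grip_width: 0.0175
```

>>> {"method": "arm_command", "body": {
  "plan": [
    [[0,0,-0.04],0],
    [[0,0,-0.04],0],
    [[0,0,-0.04],0]
  ]
}}

```text
time: 7.65
position: [0.4493, 0.0252, 0.063]
tool_rot: [-0.707, -0.027, 0.028, 0.707]
ft_force: [-0.4, -0.2, -0.7]
grip_width: 0.0177
```

>>> {"method": "arm_command", "body": {
  "plan": [
    [[0,0,-0.04],0],
    [[0,0,-0.04],0],
    [[0,0,-0.04],0]
  ]
}}

```text
time: 7.95
position: [0.4493, 0.0253, 0.062]
tool_rot: [-0.707, -0.028, 0.028, 0.707]
ft_force: [0.3, 0.9, -0.3]
grip_width: 0.0177
```

Run:
```python
from h import *
o=get_obs();print(o["position"],o["ft_force"],o["moment"])
```

```text
[0.4492727  0.02525478 0.06201455] [ 0.29624918  0.88302424 -0.30794806] [ 0.0922256  -0.02749163 -0.00193842]
```

>>> {"method": "arm_command", "body": {
  "plan": [
    [[0,0,-0.04],0],
    [[0,0,-0.04],0],
    [[0,0,-0.04],0]
  ]
}}

```text
time: 8.25
position: [0.4493, 0.0252, 0.061]
tool_rot: [0.707, 0.028, -0.028, -0.707]
ft_force: [-0.1, 0.7, -0.9]
grip_width: 0.0177
```

>>> {"method": "arm_command", "body": {
  "plan": [
    [[0,0,-0.04],0],
    [[0,0,-0.04],0],
    [[0,0,-0.04],0]
  ]
}}

```text
time: 8.55
position: [0.4495, 0.0252, 0.0602]
tool_rot: [0.707, 0.028, -0.027, -0.707]
ft_force: [-0.8, 0.2, 2.4]
grip_width: 0.0179
```

Run:
```python
from h import *
o=get_obs();print(o["position"],o["ft_force"],o["moment"])
T,S=camera("top"),camera("side")
a=cv2.resize(T["pixels"][160:205,300:360,::-1],None,fx=12,fy=12,interpolation=3)
b=cv2.resize(S["pixels"][175:215,290:345,::-1],None,fx=14,fy=14,interpolation=3)
cv2.imwrite("pics/t5.png",a);cv2.imwrite("pics/s5.png",b)
print(proj(S,notch()))
```

```text
[0.44946272 0.02523488 0.06024652] [-0.7978978   0.15234132  2.40417867] [ 0.05199126 -0.14623534  0.04129787]
[311.84695137 201.30173826]
```

View pics/s5.png

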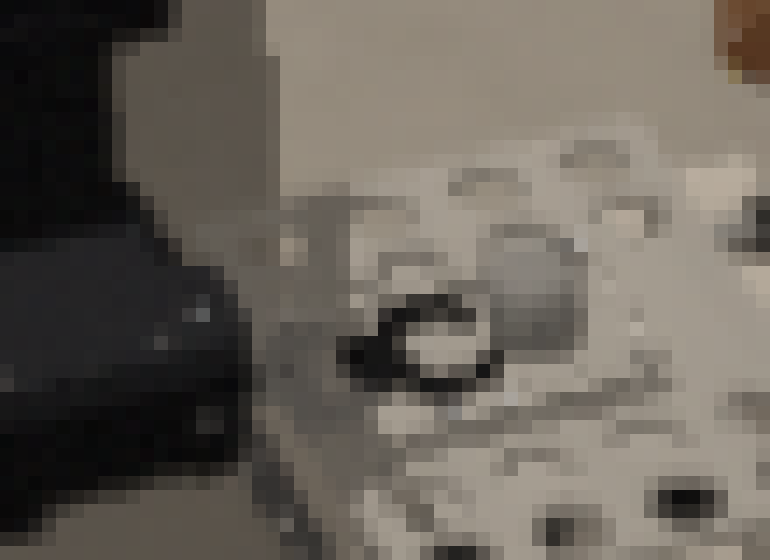

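View pics/t5.png

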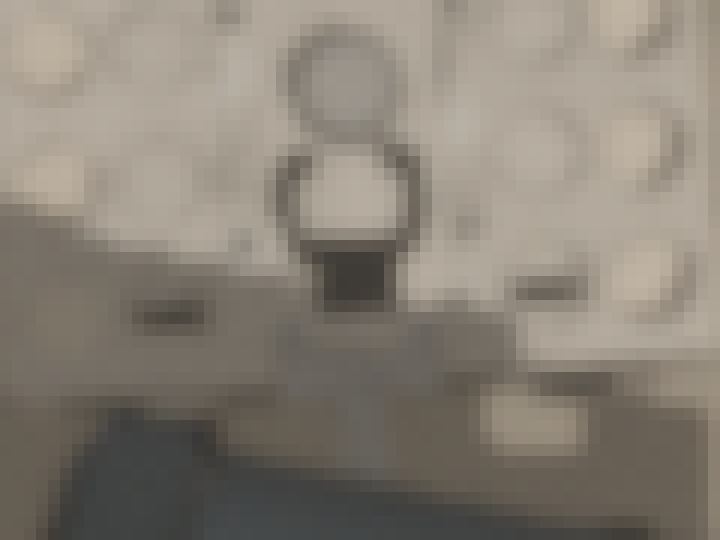

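>>> {"method": "arm_command", "body": {
  "plan": [
    [[0,0.01,0.05],0],
    [[0,0.02,0.05],0],
    [[0.08,0.03,0.05],0],
    [[0.16,0.035,0.05],0],
    [[0.24,0.04,0.05],0]
  ]
}}

```text
time: 9.15
position: [0.4555, 0.0262, 0.0612]
tool_rot: [-0.707, -0.027, 0.028, 0.707]
ft_force: [0.6, 0.1, -1.1]
grip_width: 0.0181
```

>>> {"method": "arm_command", "body": {
  "plan": [
    [[0.04,0,0],0],
    [[0.08,0.007,0],0],
    [[0.12,0.01,0],0],
    [[0.16,0.013,0],0],
    [[0.16,0.013,0],0]
  ]
}}

```text
time: 9.65
position: [0.4595, 0.0266, 0.0613]
tool_rot: [0.707, 0.028, -0.027, -0.707]
ft_force: [0.3, -0.7, -1.1]
grip_width: 0.0177
```

Run:
```python
from h import *
o=get_obs();print(o["position"],yaw(),o["ft_force"],o["moment"])
T,S=camera("top"),camera("side")
a=cv2.resize(T["pixels"][160:205,300:360,::-1],None,fx=12,fy=12,interpolation=3)
b=cv2.resize(S["pixels"][175:215,290:345,::-1],None,fx=14,fy=14,interpolation=3)
cv2.imwrite("pics/t6.png",a);cv2.imwrite("pics/s6.png",b)
```

```text
[0.45949138 0.02656034 0.06131499] 4.466048808589051 [ 0.32696409 -0.65291626 -1.06156567] [ 0.02329657  0.04388151 -0.05263815]
```

View pics/t6.png

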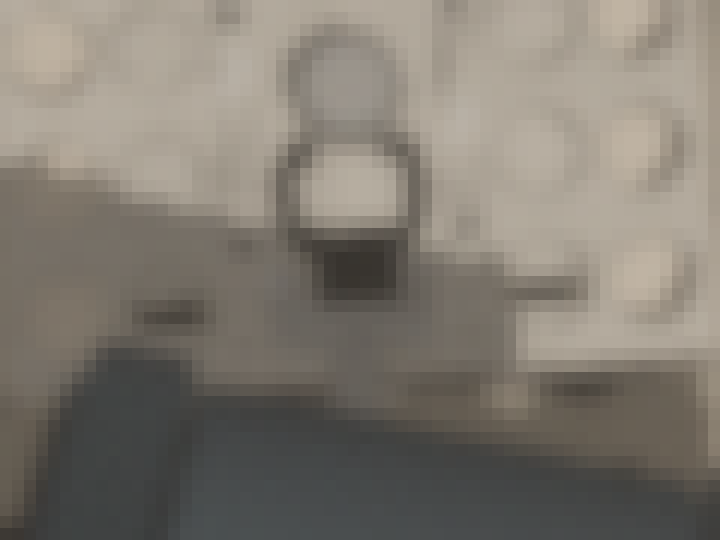

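View pics/s6.png

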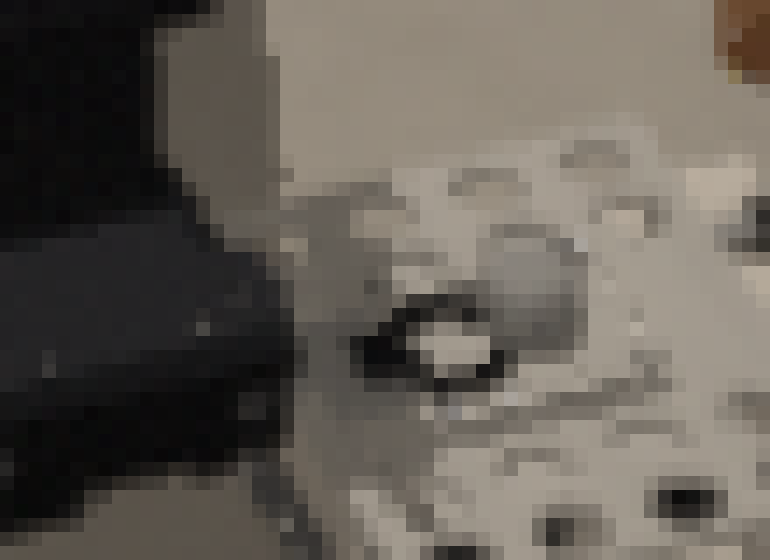

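The fork has the tail between its tines (top crop (355,295)) and the clip has started to slide. I'll keep pushing.

>>> {"method": "arm_command", "body": {
  "plan": [
    [[0.05,0.004,0],0],
    [[0.1,0.008,0],0],
    [[0.15,0.012,0],0],
    [[0.2,0.016,0],0],
    [[0.2,0.016,0],0]
  ]
}}

```text
time: 10.25
position: [0.4641, 0.027, 0.0612]
tool_rot: [-0.707, -0.027, 0.028, 0.707]
ft_force: [-0.5, -0.5, -0.6]
grip_width: 0.0178
```

>>> {"method": "arm_command", "body": {
  "plan": [
    [[0.05,0.004,0],0],
    [[0.1,0.008,0],0],
    [[0.15,0.012,0],0],
    [[0.2,0.016,0],0],
    [[0.2,0.016,0],0]
  ]
}}

```text
time: 10.75
position: [0.4696, 0.0274, 0.0613]
tool_rot: [0.707, 0.028, -0.027, -0.707]
ft_force: [-1.3, 0.8, -2.0]
grip_width: 0.018
```

>>> {"method": "arm_command", "body": {
  "plan": [
    [[0.04,0.003,0],0],
    [[0.08,0.006,0],0],
    [[0.12,0.01,0],0],
    [[0.16,0.013,0],0],
    [[0.16,0.013,0],0]
  ]
}}

```text
time: 11.25
position: [0.4736, 0.0277, 0.0613]
tool_rot: [0.707, 0.028, -0.027, -0.707]
ft_force: [-1.3, -0.5, -1.0]
grip_width: 0.0179
```

Run:
```python
from h import *
o=get_obs();print(o["position"],yaw(),o["ft_force"],o["moment"])
T,S=camera("top"),camera("side")
a=cv2.resize(T["pixels"][150:200,300:360,::-1],None,fx=10,fy=10,interpolation=3)
cv2.imwrite("pics/t7.png",a)
```

```text
[0.473648   0.02767908 0.06132223] 4.4677491855836 [-1.2652187  -0.4585989  -0.95808985] [0.01388104 0.1940446  0.02080546]
```

View pics/t7.png

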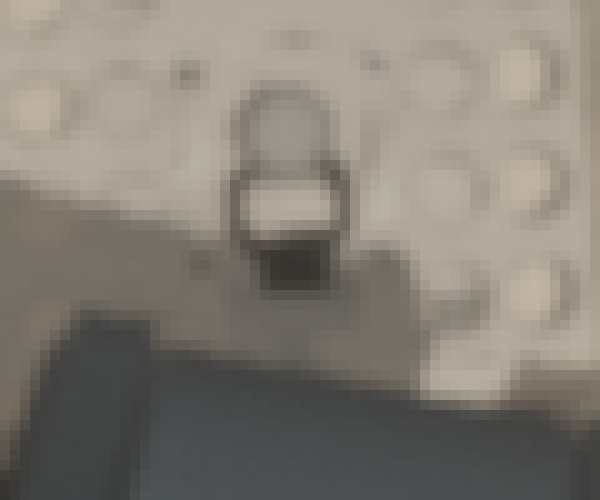

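Tray is rolling at about 1.3 N, with the clip tips against the pin. Continuing in small steps.

>>> {"method": "arm_command", "body": {
  "plan": [
    [[0.05,0.004,0],0],
    [[0.1,0.008,0],0],
    [[0.15,0.012,0],0],
    [[0.2,0.016,0],0]
  ]
}}

```text
time: 11.75
position: [0.4784, 0.0281, 0.0613]
tool_rot: [-0.707, -0.027, 0.028, 0.707]
ft_force: [-1.7, -0.3, -0.3]
grip_width: 0.0174
```

>>> {"method": "arm_command", "body": {
  "plan": [
    [[0.05,0.004,0],0],
    [[0.1,0.008,0],0],
    [[0.15,0.012,0],0]
  ]
}}

```text
time: 12.05
position: [0.4821, 0.0284, 0.0613]
tool_rot: [0.707, 0.028, -0.028, -0.707]
ft_force: [-0.9, -0.5, -1.3]
grip_width: 0.0176
```

>>> {"method": "arm_command", "body": {
  "plan": [
    [[0.05,0.004,0],0],
    [[0.1,0.008,0],0],
    [[0.12,0.01,0],0]
  ]
}}

```text
time: 12.35
position: [0.4853, 0.0286, 0.0613]
tool_rot: [0.707, 0.028, -0.027, -0.707]
ft_force: [-1.5, -0.1, -1.7]
grip_width: 0.0178
```

>>> {"method": "arm_command", "body": {
  "plan": [
    [[0.05,0.004,0],0],
    [[0.1,0.008,0],0],
    [[0.12,0.01,0],0]
  ]
}}

```text
time: 12.65
position: [0.4883, 0.0289, 0.0613]
tool_rot: [0.707, 0.028, -0.027, -0.707]
ft_force: [-0.8, -0.7, -1.3]
grip_width: 0.0178
```

>>> {"method": "arm_command", "body": {
  "plan": [
    [[0.05,0.004,0],0],
    [[0.1,0.008,0],0],
    [[0.1,0.008,0],0]
  ]
}}

```text
time: 12.95
position: [0.491, 0.0291, 0.0613]
tool_rot: [0.707, 0.028, -0.027, -0.707]
ft_force: [-0.6, 0.7, -1.5]
grip_width: 0.0176
```

>>> {"method": "arm_command", "body": {
  "plan": [
    [[0.05,0.004,0],0],
    [[0.1,0.008,0],0],
    [[0.1,0.008,0],0]
  ]
}}

```text
time: 13.25
position: [0.4935, 0.0292, 0.0613]
tool_rot: [0.707, 0.028, -0.027, -0.707]
ft_force: [-0.5, 0.5, -0.4]
grip_width: 0.0177
```

>>> {"method": "arm_command", "body": {
  "plan": [
    [[0.04,0.003,0],0],
    [[0.08,0.006,0],0],
    [[0.08,0.006,0],0]
  ]
}}

```text
time: 13.55
position: [0.4953, 0.0294, 0.0613]
tool_rot: [0.707, 0.028, -0.027, -0.707]
ft_force: [-1.6, -0.6, -1.1]
grip_width: 0.0174
```

>>> {"method": "arm_command", "body": {
  "plan": [
    [[0.04,0.003,0],0],
    [[0.08,0.006,0],0],
    [[0.08,0.006,0],0]
  ]
}}

```text
time: 13.85
position: [0.4973, 0.0296, 0.0613]
tool_rot: [0.707, 0.028, -0.027, -0.707]
ft_force: [-0.5, -0.8, -1.3]
grip_width: 0.0177
```

Run:
```python
from h import *
o=get_obs();print(o["position"],yaw(),o["ft_force"],o["moment"])
T,S=camera("top"),camera("side")
a=cv2.resize(T["pixels"][145:195,300:360,::-1],None,fx=10,fy=10,interpolation=3)
cv2.imwrite("pics/t8.png",a)
cv2.imwrite("pics/s8.png",cv2.resize(S["pixels"][165:220,285:355,::-1],None,fx=10,fy=10,interpolation=3))
```

```text
[0.49734115 0.02958854 0.06132543] 4.463028213757724 [-0.48212849 -0.76422703 -1.30190591] [0.01858576 0.2400947  0.00751932]
```

View pics/t8.png

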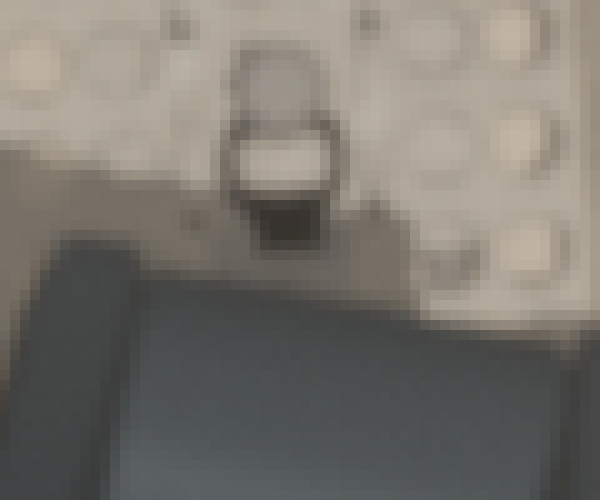

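View pics/s8.png

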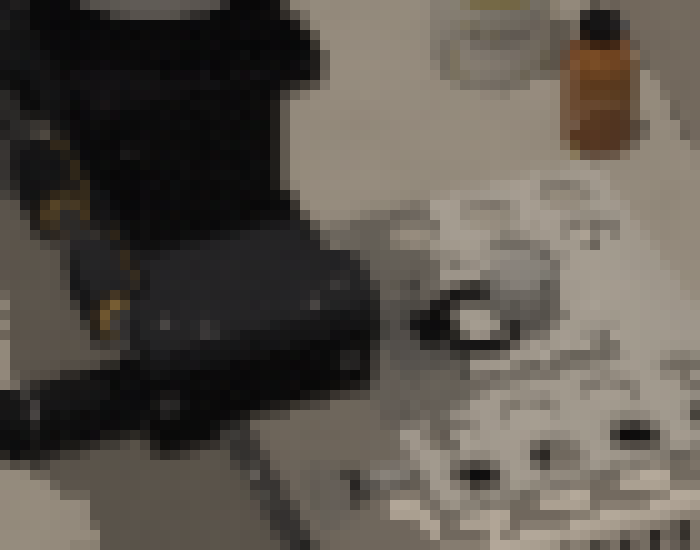

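>>> {"method": "arm_command", "body": {
  "plan": [
    [[0.04,0.003,0],0],
    [[0.08,0.006,0],0],
    [[0.08,0.006,0],0]
  ]
}}

```text
time: 14.25
position: [0.4991, 0.0298, 0.0613]
tool_rot: [-0.707, -0.028, 0.028, 0.707]
ft_force: [-1.6, 0.1, 0.2]
grip_width: 0.0178
```

>>> {"method": "arm_command", "body": {
  "plan": [
    [[0.04,0.003,0],0],
    [[0.08,0.006,0],0],
    [[0.08,0.006,0],0]
  ]
}}

```text
time: 14.55
position: [0.4997, 0.03, 0.0611]
tool_rot: [-0.706, -0.027, 0.029, 0.707]
ft_force: [-4.5, -0.6, 0.6]
grip_width: 0.018
```

>>> {"method": "arm_command", "body": {
  "plan": [
    [[0.04,0.003,0],0],
    [[0.08,0.006,0],0],
    [[0.08,0.006,0],0]
  ]
}}

```text
time: 14.85
position: [0.5006, 0.0303, 0.061]
tool_rot: [-0.706, -0.026, 0.029, 0.707]
ft_force: [-5.9, -1.9, 2.2]
grip_width: 0.0174
```

>>> {"method": "arm_command", "body": {
  "plan": [
    [[0.03,0.002,0.02],0],
    [[0.03,0.002,0.02],0],
    [[0.03,0.002,0.02],0]
  ]
}}

```text
time: 15.15
position: [0.5006, 0.0304, 0.0613]
tool_rot: [-0.706, -0.025, 0.03, 0.707]
ft_force: [-7.4, -0.6, 0.8]
grip_width: 0.0176
```

>>> {"method": "arm_command", "body": {
  "plan": [
    [[0.03,0.002,0],0],
    [[0.03,0.002,0],0],
    [[0.03,0.002,0],0]
  ]
}}

```text
time: 15.45
position: [0.5011, 0.0305, 0.0613]
tool_rot: [-0.706, -0.025, 0.03, 0.707]
ft_force: [-8.4, -0.7, 1.0]
grip_width: 0.0177
```

Run:
```python
from h import *
o=get_obs();print(o["position"],yaw(),o["ft_force"],o["moment"])
T,S=camera("top"),camera("side")
cv2.imwrite("pics/t9.png",cv2.resize(T["pixels"][145:195,300:360,::-1],None,fx=10,fy=10,interpolation=3))
cv2.imwrite("pics/s9.png",cv2.resize(S["pixels"][165:220,285:355,::-1],None,fx=10,fy=10,interpolation=3))
```

```text
[0.50109259 0.03050724 0.06130206] 4.472645967109713 [-8.36982741 -0.72771212  0.97953801] [-0.18023529  1.10986798 -0.06074928]
```

View pics/t9.png

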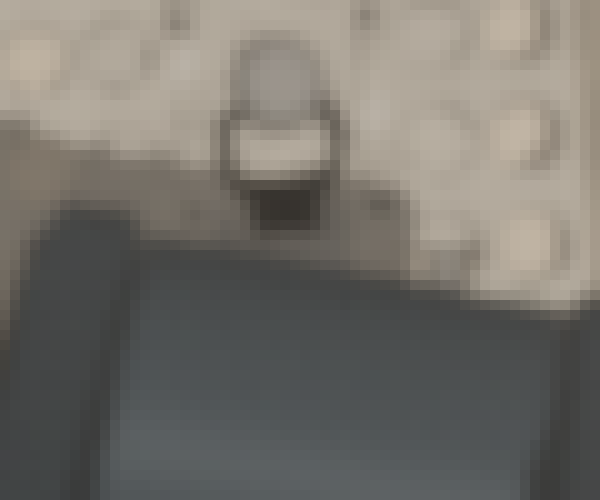

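View pics/s9.png

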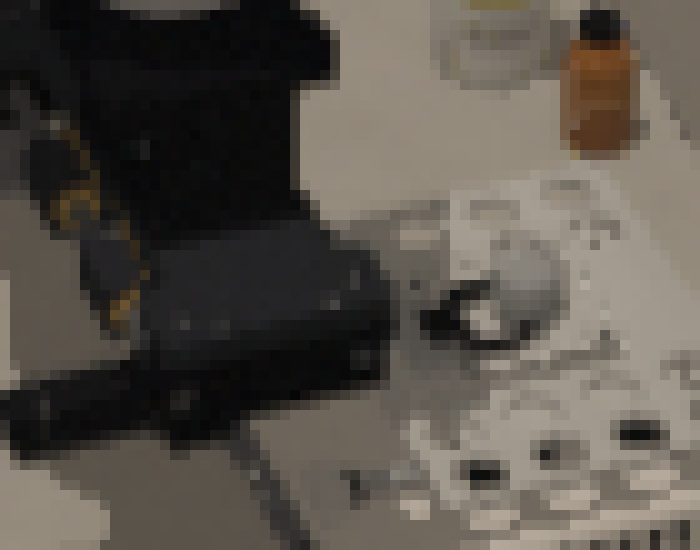

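>>> {"method": "arm_command", "body": {
  "plan": [
    [[0.03,0.002,0],0],
    [[0.03,0.002,0],0],
    [[0.03,0.002,0],0]
  ]
}}

```text
time: 15.85
position: [0.5018, 0.0306, 0.0613]
tool_rot: [-0.706, -0.025, 0.03, 0.707]
ft_force: [-7.9, -1.1, 1.4]
grip_width: 0.0174
```

>>> {"method": "arm_command", "body": {
  "plan": [
    [[0.03,0.002,0],0],
    [[0.03,0.002,0],0],
    [[0.03,0.002,0],0]
  ]
}}

```text
time: 16.15
position: [0.5018, 0.0307, 0.0612]
tool_rot: [-0.706, -0.025, 0.031, 0.707]
ft_force: [-8.6, -1.9, 1.0]
grip_width: 0.0175
```

>>> {"method": "arm_command", "body": {
  "plan": [
    [[0.03,0.002,0],0],
    [[0.03,0.002,0],0],
    [[0.03,0.002,0],0]
  ]
}}

```text
time: 16.45
position: [0.5026, 0.0307, 0.0613]
tool_rot: [-0.706, -0.025, 0.031, 0.707]
ft_force: [-9.1, -0.5, 1.4]
grip_width: 0.017
```

>>> {"method": "arm_command", "body": {
  "plan": [
    [[0.03,0.002,0],0],
    [[0.03,0.002,0],0],
    [[0.03,0.002,0],0]
  ]
}}

```text
time: 16.75
position: [0.5043, 0.0307, 0.0613]
tool_rot: [-0.706, -0.025, 0.03, 0.707]
ft_force: [-7.4, -0.7, 1.1]
grip_width: 0.0176
```

>>> {"method": "arm_command", "body": {
  "plan": [
    [[0.03,0.002,0],0],
    [[0.03,0.002,0],0],
    [[0.03,0.002,0],0]
  ]
}}

```text
time: 17.05
position: [0.5082, 0.0304, 0.0617]
tool_rot: [-0.707, -0.027, 0.027, 0.707]
ft_force: [-1.1, 0.9, -0.7]
grip_width: 0.0177
```

>>> {"method": "arm_command", "body": {
  "plan": [
    [[0.03,0.002,0],0],
    [[0.03,0.002,0],0],
    [[0.03,0.002,0],0]
  ]
}}

```text
time: 17.35
position: [0.5106, 0.0302, 0.0621]
tool_rot: [0.707, 0.029, -0.026, -0.706]
ft_force: [-0.3, 0.4, -1.1]
grip_width: 0.0177
```

Run:
```python
from h import *
o=get_obs();print(o["position"],yaw(),o["ft_force"],o["moment"])
T,S=camera("top"),camera("side")
cv2.imwrite("pics/t10.png",cv2.resize(T["pixels"][145:195,300:360,::-1],None,fx=10,fy=10,interpolation=3))
cv2.imwrite("pics/s10.png",cv2.resize(S["pixels"][165:220,285:355,::-1],None,fx=10,fy=10,interpolation=3))
```

```text
[0.51062796 0.03024823 0.06212342] 4.458391693096914 [-0.34025667  0.4352648  -1.14735594] [ 0.1018319  -0.007194   -0.02749587]
```

View pics/t10.png

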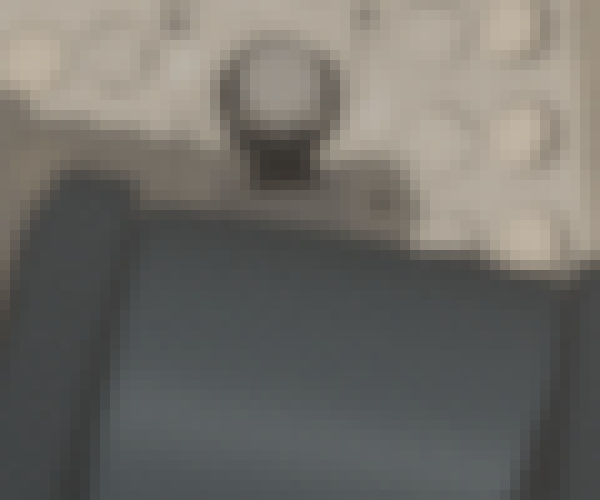

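View pics/s10.png

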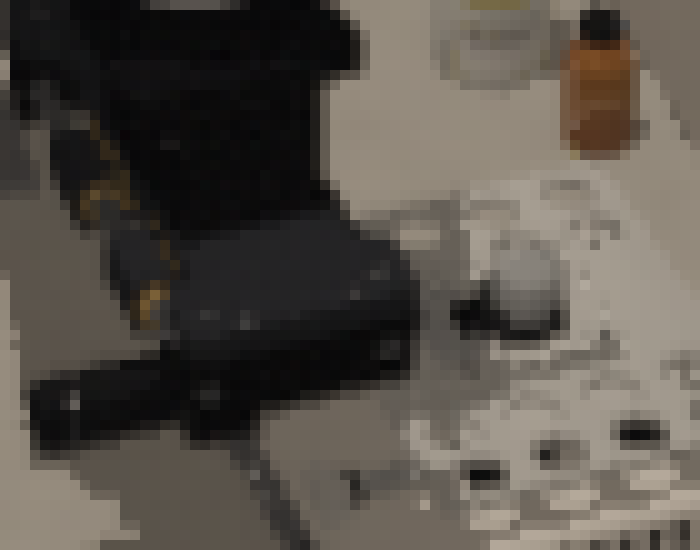

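Run:
```python
from h import *
T,S=camera("top"),camera("side")
np.set_printoptions(linewidth=200)
p=T["pixels"].astype(int).mean(2).astype(int)
for r in range(145,168): print(r,p[r,318:340])
```

```text
145 [150 156 163 167 168 169 169 169 170 170 168 166 164 162 163 164 163 152 144 150 160 162]
146 [147 157 165 167 168 166 165 166 167 168 168 167 167 166 166 166 163 145 131 142 158 161]
147 [139 156 165 167 167 166 164 162 162 164 164 164 165 166 166 166 163 148 140 148 158 162]
148 [150 160 166 167 166 163 158 150 146 146 148 152 159 163 165 166 164 153 151 156 159 163]
149 [167 167 167 166 163 152 141 134 133 136 137 141 145 150 157 163 164 156 155 161 162 164]
150 [174 171 168 163 151 131 122 131 138 142 143 141 136 131 135 151 161 157 158 163 163 164]
151 [175 172 167 155 132 110 121 138 144 146 146 145 139 123 112 131 153 157 161 164 164 164]
152 [174 170 163 142 109 100 126 143 147 147 147 146 143 128 105 115 146 158 164 168 167 166]
153 [170 166 158 133  93  95 126 143 147 148 147 147 144 130 105 106 141 157 165 170 169 167]
154 [165 163 155 129  89  92 122 140 147 148 147 146 143 128 103 100 138 158 166 172 170 167]
155 [162 161 155 130  91  92 115 134 143 145 145 143 136 124 100 100 140 162 169 174 172 169]
156 [158 158 154 135  99  91 105 119 130 135 134 130 124 118 102 1
[... 361 characters left out ...]
4  62  95 136 155 153 147 142 142 144 151]
161 [108 110 110 109 108 105  90  68  53  50  50  51  60  88 122 134 128 121 118 118 121 133]
162 [108 110 109 106 104 102  90  68  53  53  54  54  58  75  96 107 107 108 109 110 110 117]
163 [109 110 110 104  99  98  89  73  65  65  67  69  70  79  90  96  99 106 107 106 106 109]
164 [107 107 107 102  97  98  93  88  85  85  86  87  89  92  95  96  99 105 103  97  97 105]
165 [ 93  95  96  94  93  95  95  95  94  95  95  97  98  97  98  97 101 106 102  93  92 103]
166 [ 75  76  79  80  81  84  85  86  90  91  93  95  96  97  97  99 101 106 105 100 101 106]
167 [ 68  69  69  69  70  71  72  74  76  79  82  84  86  89  92  96  99 103 105 105 107 108]
```

>>> {"method": "arm_command", "body": {
  "plan": [
    [[0.04,0.003,0],0],
    [[0.04,0.003,0],0],
    [[0.04,0.003,0],0]
  ]
}}

```text
time: 17.85
position: [0.5101, 0.0305, 0.0618]
tool_rot: [0.707, 0.028, -0.027, -0.707]
ft_force: [-0.2, -1.1, -0.2]
grip_width: 0.0179
```

>>> {"method": "arm_command", "body": {
  "plan": [
    [[0.04,0.003,0],0],
    [[0.04,0.003,0],0],
    [[0.04,0.003,0],0]
  ]
}}

```text
time: 18.15
position: [0.5111, 0.0306, 0.0618]
tool_rot: [0.707, 0.028, -0.028, -0.707]
ft_force: [-0.2, -0.4, -1.3]
grip_width: 0.0177
```

Run:
```python
from h import *
T=camera("top")
print("pin",onplane(T,327.6,152.6,.0895),"tail",onplane(T,328.1,163.7,.072),"notch",notch())
```

```text
pin [0.62137245 0.03637012 0.0895    ] tail [0.59597848 0.03463919 0.072     ] notch [0.59478855 0.03711927 0.07329237]
```

>>> {"method": "arm_command", "body": {
  "plan": [
    [[0.04,0.003,0],0],
    [[0.04,0.003,0],0],
    [[0.04,0.003,0],0]
  ]
}}

```text
time: 18.5
position: [0.5121, 0.0307, 0.0618]
tool_rot: [0.707, 0.028, -0.028, -0.707]
ft_force: [-0.1, 0.5, -2.1]
grip_width: 0.0175
```

>>> {"method": "arm_command", "body": {
  "plan": [
    [[0.04,0.003,0],0],
    [[0.04,0.003,0],0],
    [[0.04,0.003,0],0]
  ]
}}

```text
time: 18.8
position: [0.513, 0.0308, 0.0618]
tool_rot: [-0.707, -0.027, 0.028, 0.707]
ft_force: [-0.2, 0.9, -0.8]
grip_width: 0.0177
```

>>> {"method": "arm_command", "body": {
  "plan": [
    [[0.04,0.003,0],0],
    [[0.04,0.003,0],0],
    [[0.04,0.003,0],0]
  ]
}}

```text
time: 19.1
position: [0.5131, 0.0309, 0.0616]
tool_rot: [-0.706, -0.027, 0.028, 0.707]
ft_force: [-2.9, 0.4, -1.1]
grip_width: 0.0177
```

>>> {"method": "arm_command", "body": {
  "plan": [
    [[0.04,0.003,0],0],
    [[0.04,0.003,0],0],
    [[0.04,0.003,0],0]
  ]
}}

```text
time: 19.4
position: [0.5132, 0.0311, 0.0614]
tool_rot: [-0.706, -0.026, 0.029, 0.707]
ft_force: [-5.3, -1.5, 0.9]
grip_width: 0.0176
```

The fork met a hard stop (5.3 N, with no further travel) and the image gives pin to tail ≈ 25.4 mm, so the clip is home. Easing off and backing out straight.

>>> {"method": "arm_command", "body": {
  "plan": [
    [[-0.2,-0.016,0],0],
    [[-0.5,-0.04,0.02],0],
    [[-0.9,-0.07,0.02],0],
    [[-1.3,-0.1,0.05],0],
    [[-1.3,-0.1,0.6],0]
  ]
}}

```text
time: 19.9
position: [0.4788, 0.0288, 0.0758]
tool_rot: [-0.706, -0.025, 0.03, 0.707]
ft_force: [-0.2, -0.4, -1.1]
grip_width: 0.0178
```

>>> {"method": "arm_command", "body": {
  "plan": [
    [[-0.3,0,1.0],0],
    [[-0.6,0.4,2.0],0],
    [[-0.8,1.6,2.4],-0.5],
    [[-0.8,3.0,2.4],-1.2],
    [[-0.8,4.4,2.4],-1.2]
  ]
}}

```text
time: 20.4
position: [0.4621, 0.1391, 0.1376]
tool_rot: [-0.707, 0.01, -0.011, 0.707]
ft_force: [0.5, -0.4, -2.1]
grip_width: 0.0178
```

Run:
```python
from h import *
o=get_obs();print(o["time"],o["position"],yaw(),o["ft_force"],o["moment"])
T,S=camera("top"),camera("side")
cv2.imwrite("pics/t11.png",cv2.resize(T["pixels"][130:200,280:380,::-1],None,fx=8,fy=8,interpolation=3))
cv2.imwrite("pics/s11.png",cv2.resize(S["pixels"][120:230,220:380,::-1],None,fx=5,fy=5,interpolation=3))
# rest tri from side initial geometry target
tgt=np.array([.4597,.2626,.0315]);print((tgt-o["position"])/.025)
```

```text
20.4 [0.46214645 0.13912269 0.13758002] -1.6756482683610159 [ 0.45531845 -0.35455771 -2.13557316] [ 0.00039526 -0.01821352 -0.00639284]
[-0.09785786  4.93909226 -4.24320061]
```

View pics/t11.png

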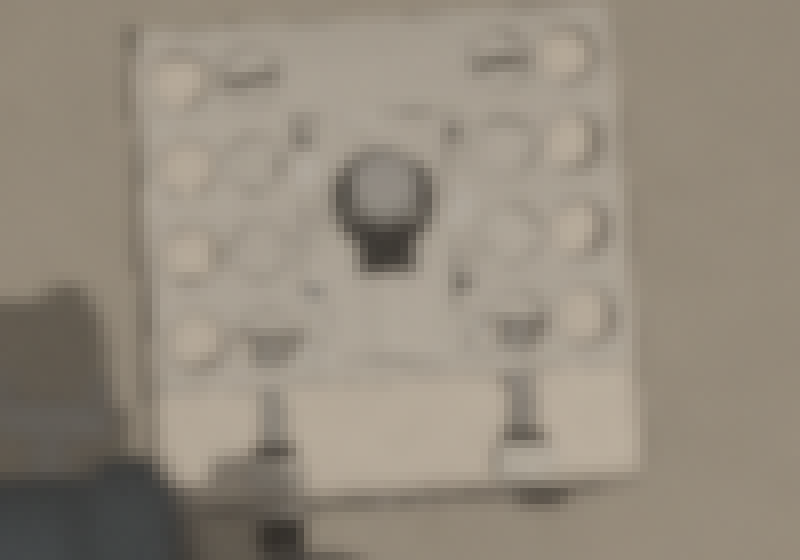

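View pics/s11.png

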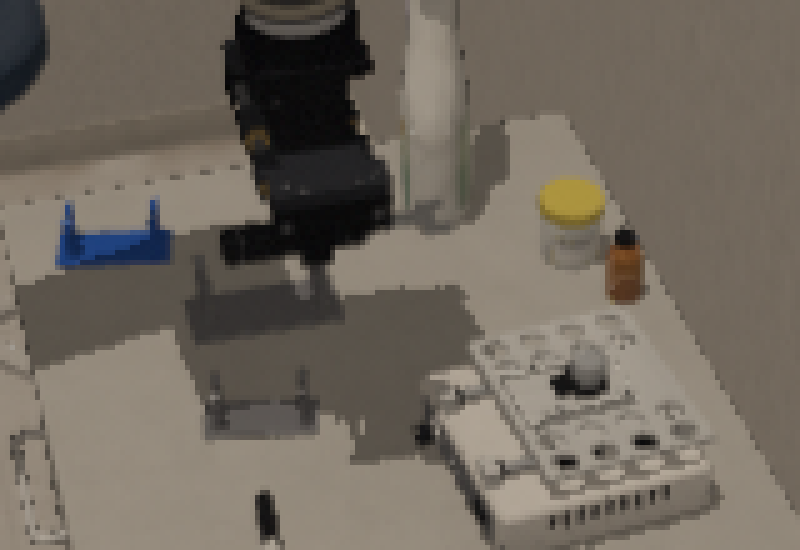

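>>> {"method": "arm_command", "body": {
  "plan": [
    [[-0.1,1.4,0],0],
    [[-0.1,3.0,0],0],
    [[-0.1,4.4,0],0],
    [[-0.1,4.97,0],0],
    [[-0.1,4.97,-0.6],0]
  ]
}}

```text
time: 21.0
position: [0.4614, 0.2643, 0.1231]
tool_rot: [-0.706, 0.007, -0.01, 0.708]
ft_force: [0.3, -0.8, -1.8]
grip_width: 0.0179
```

>>> {"method": "arm_command", "body": {
  "plan": [
    [[0,0,-0.8],0],
    [[0,0,-1.5],0],
    [[0,0,-1.7],0],
    [[0,0,-1.7],0]
  ]
}}

```text
time: 21.4
position: [0.4594, 0.2616, 0.0786]
tool_rot: [0.707, -0.01, 0.009, -0.707]
ft_force: [-0.3, -0.4, -1.3]
grip_width: 0.0178
```

Run:
```python
from h import *
o=get_obs();print(o["time"],o["position"],yaw(),o["ft_force"],o["moment"])
T,S=camera("top"),camera("side")
cv2.imwrite("pics/s12.png",cv2.resize(S["pixels"][140:210,230:320,::-1],None,fx=8,fy=8,interpolation=3))
print((np.array([.4597,.2635,.0325])-o["position"])/.025)
```

```text
21.4 [0.45944396 0.26158772 0.07864319] -1.5790597485466265 [-0.28767782 -0.44267349 -1.25385737] [0.08248316 0.00798759 0.06103794]
[ 0.0102415   0.0764913  -1.84572746]
```

View pics/s12.png

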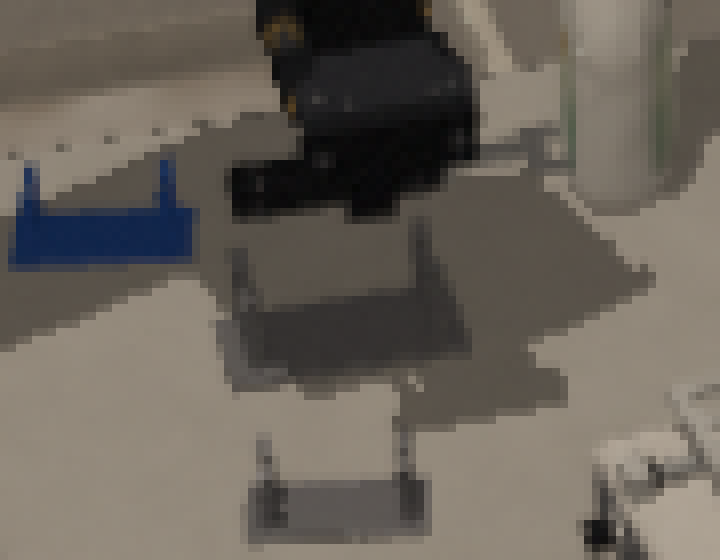

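>>> {"method": "arm_command", "body": {
  "plan": [
    [[0,0.06,-0.4],0],
    [[0,0.06,-0.9],0],
    [[0,0.06,-1.4],0],
    [[0,0.06,-1.6],0],
    [[0,0.06,-1.6],0]
  ]
}}

```text
time: 22.0
position: [0.4591, 0.2639, 0.0379]
tool_rot: [0.707, -0.01, 0.009, -0.707]
ft_force: [0.4, 0.4, -0.5]
grip_width: 0.0177
```

>>> {"method": "arm_command", "body": {
  "plan": [
    [[0,0,-0.08],0],
    [[0,0,-0.16],0],
    [[0,0,-0.2],0],
    [[0,0,-0.2],0]
  ]
}}

```text
time: 22.4
position: [0.4601, 0.2642, 0.0344]
tool_rot: [-0.707, 0.009, -0.01, 0.707]
ft_force: [-1.0, -0.1, -0.7]
grip_width: 0.0178
```

>>> {"method": "arm_command", "body": {
  "plan": [
    [[0,0,-0.04],0],
    [[0,0,-0.08],0],
    [[0,0,-0.08],0],
    [[0,0,-0.08],0]
  ]
}}

```text
time: 22.8
position: [0.4601, 0.2642, 0.0323]
tool_rot: [-0.707, 0.009, -0.009, 0.707]
ft_force: [-0.2, 0.1, -1.1]
grip_width: 0.0181
```

>>> {"method": "arm_command", "body": {
  "plan": [
    [[0,0,-0.04],0],
    [[0,0,-0.04],0],
    [[0,0,-0.04],0]
  ]
}}

```text
time: 23.1
position: [0.4602, 0.2642, 0.0315]
tool_rot: [-0.707, 0.009, -0.01, 0.707]
ft_force: [-1.3, -0.3, 1.3]
grip_width: 0.0179
```

The tool is down on the notch floors (Fz turned positive). Letting go.

>>> {"method": "arm_command", "body": {
  "plan": [
    [[0,0,0],0],
    [[0,0,0],0],
    [[0,0,0],0],
    [[0,0,0],0],
    [[0,0,0],0]
  ],
  "fingers": 1
}}

```text
time: 23.6
position: [0.4601, 0.2641, 0.0313]
tool_rot: [0.707, -0.009, 0.009, -0.707]
ft_force: [-0.7, 0.1, -0.7]
grip_width: 0.0494
```

>>> {"method": "arm_command", "body": {
  "plan": [
    [[0,0,0],0],
    [[0,0,0],0],
    [[0,0,0],0],
    [[0,0,0],0],
    [[0,0,0],0]
  ]
}}

```text
time: 24.1
position: [0.46, 0.2642, 0.0313]
tool_rot: [0.707, -0.009, 0.009, -0.707]
ft_force: [1.2, 0.0, -0.6]
grip_width: 0.0853
```

>>> {"method": "arm_command", "body": {
  "plan": [
    [[0,0,0.2],0],
    [[0,0,0.8],0],
    [[0,0,2.0],0],
    [[0,0,3.6],0],
    [[0,0,5.2],0]
  ]
}}

```text
time: 24.6
position: [0.4595, 0.2639, 0.1626]
tool_rot: [0.707, -0.01, 0.009, -0.707]
ft_force: [0.7, 0.3, -0.2]
grip_width: 0.0874
```

>>> {"method": "arm_command", "body": {
  "plan": [
    [[-0.6,1.2,0.8],0],
    [[-1.3,2.6,1.2],0],
    [[-2.2,4.2,1.2],0],
    [[-3.1,5.8,1.2],0],
    [[-3.1,5.8,1.2],0]
  ]
}}

```text
time: 25.1
position: [0.3794, 0.4132, 0.192]
tool_rot: [-0.706, 0.007, -0.007, 0.708]
ft_force: [-0.1, -0.8, 0.6]
grip_width: 0.0871
```

Run:
```python
from h import *
o=get_obs();print(o["time"],o["position"],o["ft_force"],o["grip_width"])
T,S=camera("top"),camera("side")
cv2.imwrite("pics/t13.png",cv2.resize(T["pixels"][110:260,180:420,::-1],None,fx=3.3,fy=3.3,interpolation=3))
cv2.imwrite("pics/s13.png",cv2.resize(S["pixels"][140:230,225:365,::-1],None,fx=5.5,fy=5.5,interpolation=3))
s=S["pixels"].astype(float).mean(2)
P=[]
for c in range(261,280):
    for r in range(163,175):
        a,b=s[r,c],s[r+1,c]
        if a>=74>b: P.append(onplane(S,c,r+(a-74)/(a-b),.056));break
P=np.array(P);k,b=np.polyfit(P[:,0],P[:,1],1);print(np.degrees(np.arctan(k)),k*.4475+b)
p=T["pixels"].astype(int).mean(2)
print("handle rows",[ (r,int(p[r,236:240].mean())) for r in list(range(200,207))+list(range(236,244))])
```

```text
25.1 [0.37942105 0.41318539 0.19199547] [-0.09923971 -0.84930973  0.55209056] 0.08712146447935767
-3.652949904335362 0.2693553708405009
handle rows [(200, 118), (201, 112), (202, 100), (203, 72), (204, 53), (205, 51), (206, 55), (236, 62), (237, 54), (238, 51), (239, 57), (240, 78), (241, 94), (242, 100), (243, 108)]
```

View pics/t13.png

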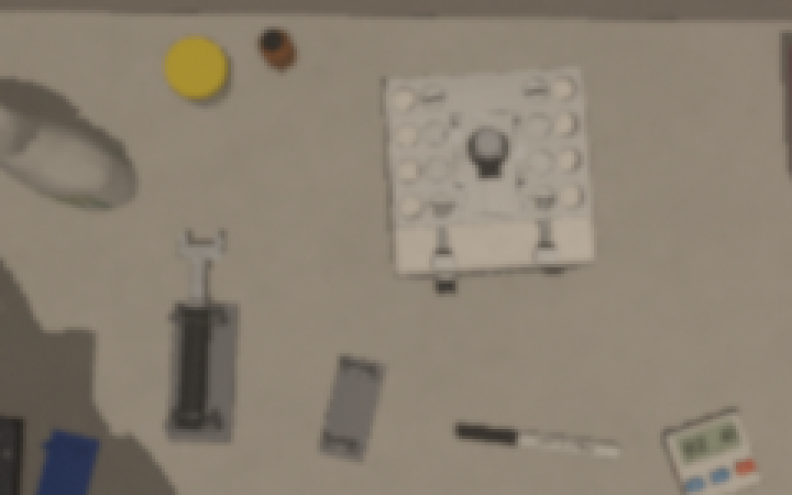

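View pics/s13.png

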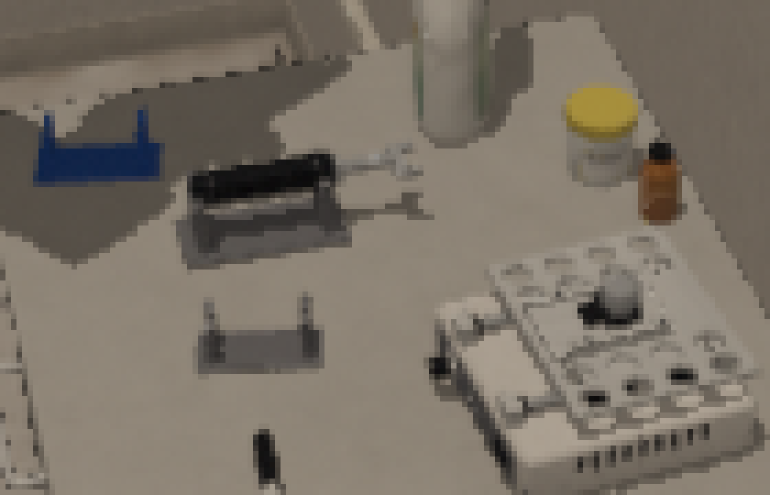

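Both views show the tool lying in both notches (top rows 203–240, as at the start), the clip round the pin, and the bystanders where they were. Re-measuring the clip once more, then handing in.

Run:
```python
from h import *
from rig import hand_in
T=camera("top");p=T["pixels"].astype(float).mean(2)
np.set_printoptions(linewidth=200)
col=p[143:170,327:330].mean(1);print(col.astype(int))
# tail back: dark->bright crossing from below
for r in range(169,150,-1):
    a,b=p[r,327:330].mean(),p[r-1,327:330].mean()
    if a>=105>b: tb=r-(a-105)/(a-b);break
print("tail row",tb,"tail-pin mm",1000*np.linalg.norm((onplane(T,327.7,152.6,.0895)-onplane(T,328.2,tb,.072))[:2]))
print(hand_in())
```

```text
[149 150 154 155 151 137 127 130 134 135 135 135 133 123 102  77  61  57  58  63  91 133 154 159 159 159 160]
tail row 163.32075471698113 tail-pin mm 24.49067676511791
the job is handed in; nothing more can be done
None
```

The clip is snapped onto the tray pin, the fork tool is back in its rest, and the job was handed in at about 25 s. No verdict is reported, so these results rest on my own checks.

- **Tool pick-up:** I took the fork tool from the larger grey rest. To set the blade height I felt for the pad, reaching about 3 N of contact.
- **Pushing on:** The fork took the clip's tail between its tines and the tray rolled ahead to its buffers at about 1.5 N. Measured push force peaked at about 9 N, then dropped to about 0 as the clip jumped home.
- **Home check:** A gentle push afterwards met a hard stop, 5.3 N with almost no further travel. The pin-to-tail distance measured 25.4 mm, then 24.5 mm just before hand-in, against 25 mm nominal.
- **Tool return:** The handle covers the same image rows in the rest as at the start. The gripper is open and clear of everything, and the bystanders look unmoved in the last pictures.
- **Disagreement:** The last fit of the handle's angle gave −3.7°, against −1.4° at the start. The 2.2° difference may be real play in the notches or measuring noise, and it is well inside the 0.2 rad (11.5°) limit.
- **Sideways load at the grasp:** The first grasp pressed the handle sideways with about 8 N. This eased when the tool was lifted.

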